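# Set a sprung guide foot to the setting block

### The arm

A 6-joint arm with a two-finger parallel gripper is mounted at the origin on the work surface. World frame = base frame: x ahead of the robot, y to its left, z up, the work surface at z = 0. Lengths are in m, angles in rad, forces in N, time in s.
With the tool pointing down it reaches from about 0.225 to 0.875 m from the base axis. Payload 3.4 kg.
Tool frame: the origin (TCP) lies between the finger pads; the fingertips stand 14 mm ahead of it and the grasp point (between the pads) lies 5 mm behind it; z points along the fingers, y is the direction in which the jaws open and shut (so a half turn about z gives the same grasp; the last joint's range is limited). The gripper opens to 85 mm and grips with 20 to 120 N. Pads are 22 mm wide; open, the fingers measure 114 mm over their backs; the gripper's body (76 mm by 85 mm) begins 54 mm behind the grasp point. The pads swing forward as they close: fully open they stand 13 mm farther back than shut.
Start: joints at [-1.232, 0.276, 1.505, -0, 1.361, -0.121], TCP at [0.255, -0.515, 0.245] pointing down, gripper open.
Joint ranges: [-2.89, 2.89], [-0.75, 2.08], [0.22, 2.7], [-1.18, 4.32], [0.11, 2.71], [-2.7, 2.7]. Speed limits (rad/s): [2.57, 2.57, 3.14, 3.14, 3.14, 3.14].

### API

Orientations are given as a rotation vector (axis times angle).
In Python, from rig import sensors, cams, order gives the robot as it stands.
- The arm moves only by the shell command python3 -m inch 'ROWS' [FORCE]. ROWS is JSON, a list of rows, each a list of 7 numbers: the shift along the tool's x, y, z in mm, then the turn, a rotation vector about the tool's x, y, z in degrees, then the opening, from 0 (shut) to 1 (fully open). A call has exactly 8 rows; each row shifts and turns the commanded pose from where the row before left it, along the tool's axes as they then stand; what a row does not reach is not made up. A row lasts 1/12 s, in which the tool goes at most 41.7 mm and 7.16 degrees, less where a joint would pass 70% of its speed; a pose out of reach is approached as far as the arm can. A call is refused whole if a number of a shift passes 41.7 or a number of a turn 7.16, either way. A call with a gripper value outside its range is refused whole. The fingers move at their own pace and stop on an object; FORCE is the grip in N (left out, the last holds). Time passes only in rows, so rows that do not move let the fingers close, or fill a call up. It gives the time, the measured TCP pose, the force and the opening at its end, in the units of the state.
- sensors.sense(): the state, without advancing time (a new reading comes with each control period).
- cams.capture(name): name is "scene" or "top" or "wrist"; returns the picture (400x640x3 uint8, red, green, blue); there is no depth.
- cams.calibration(name): a dict with "fov_y" (degrees; the focal length in pixels is half the picture's height over the tangent of half this angle, whatever the lens; pixels are square), "cx", "cy" (the principal point, pixels), "rvec" (rotation vector, rad) and "tvec" (3), from world to camera coordinates, as OpenCV has them; the wrist camera has in their place "hand_eye" (4x4, takes a point from camera to tool coordinates, whose origin is the TCP and whose axes are the flange's). Camera axes: x right, y down, z forward; pixel columns grow to the right and rows downward; lengths in m; the calibration is good to about 2 mm. A picture is of the moment at which its call begins: read the wrist's pose just before it. calibration takes no time and is no camera call.
- order.hand_in(): hands the job in, once; it reports no verdict.
The state is a dict: "time_s": time; "qpos": joint angles; "dq": joint speeds; "joint_torque": joint torques, N m; "ee_pos": TCP position; "orientation": TCP orientation; "contact_force": force on the tool from outside, world axes, zero at the start; "ft_torque": the same for the moment, N m; "grip_width": finger opening in m.
Only numpy, scipy, OpenCV 4.12 (cv2) and the standard library are available. Lean on these libraries where they do the work, as an engineer would, in place of code of your own. Each camera call takes 0.05 s, during which the arm holds its last target.

### The job

Take the driver from its wooden holder, stand it in the slotted screw on the bracket and turn it clockwise until the foot under the bracket just drags on the setting block: a definite rub, so that sliding the block takes a push of about 6 newtons, never nipped hard. Do this with the block still short of the end stop (short trial pushes are fine), then push it along under that drag until it lies against the end stop. Leave the driver standing in the screw and the other things on the bench undisturbed.

Things in the scene. Friction and masses are not known exactly. Their poses are not given: they have to be found in the camera images.
- board: Wooden jig board fixed to the bench, 325 x 120 x 18 mm. Origin on its underside, z up; the block slides along +x, the bracket's column stands at +y. Two rails (10 mm high, inner faces at y = +-16.5 mm, from x = -30 to 120 mm) guide the block; the end stop's face (14 mm high) is at x = 120 mm. Behind x = -30 mm the top is open. The screw's axis is at x = 45 mm, y = 0.
- bracket: Grey metal gallows bracket on the board. Origin on the board's top straight below the screw's axis, axes as the board's. Column at y = 36 to 58 mm, x = -14 to 14 mm; the arm spans the track 52 to 66 mm above the board's top. From it hangs a sprung steel foot with a domed tip 16 mm across, which yields upward 1 mm for each 6 N.
- slot_mouth (a point): Middle of the mouth of the slot in the top of the screw head (steel, 31 mm square, on a 40 mm disc), 84 mm above the board's top. x along the slot, z up; it turns with the screw. The slot is 21 mm long, 5.5 mm wide and 14 mm deep, with closed ends. The head turns in place and neither rises nor sinks.
- screw (a joint): Screw angle in rad, growing clockwise seen from above, range -0.3 to 4.2; stiff (0.08 N m), it stays where left. The foot sinks 2 mm per rad. How far the foot is let out of its collar differs each time and is not measured: at joint value 0 its tip is anywhere from 2 to 5 mm above the block's top. It is clear of the block at the start (joint 0 to 0.6).
- block: Dark hardwood setting block, 170 x 30 x 20 mm, 0.12 kg, lying between the rails, leading end just under the foot. Origin at the middle of its underside, x along it towards the end stop, z up. Against the stop its origin is at x = 35 mm of the board; it starts 48 to 62 mm short of that.
- block_rear (a point): Middle of the block's rear end face (30 x 20 mm), 10 mm above the board's top, free to be pushed. Wood and foot rub with a coefficient of about 0.6 (0.5 to 0.7): sliding the block takes about 1 N with the foot clear, and some 1.2 N more for each newton of foot pressure. Once the push has come to rest the force reads only about two thirds of that.
- driver: Stout screwdriver upright in its holder, 105 mm tall, 0.14 kg. Origin at the blade's tip, z up to the handle, x along the blade's width. Blade 18 x 3.5 mm, 13 mm long (last 4 mm 14 x 2.2 mm); a collar 26 mm across above it (13 to 19 mm) rests on the screw head when fully in and keeps it upright unaided; shank 10 mm thick; wooden handle 24 mm square, flats square to x and y, from 45 to 105 mm.
- holder: Dark wooden block fixed to the bench, 70 x 70 x 30 mm, with a slot in its top along its x in which the driver stands (tip 17 mm above the bench). Origin at the middle of its underside.
- tin: Bystander: paint tin, 80 mm across, 95 mm tall; origin under its middle.
- brush: Bystander: paint brush lying behind the board.
- offcut: Bystander: pale wood offcut, 90 x 45 x 22 mm.
- spraycan: Bystander: spray can, 56 mm across, 150 mm tall; origin under its middle.
- jar: Bystander: small glass jar, 56 mm across, 60 mm tall.
- plug: Bystander: wooden plug, 18 mm across and 18 mm tall, standing on the board beyond the end stop.

How it is judged:
On the way, in this order (a step that is already met when the one before it is completed fails the run):
1. the driver stands in the screw's slot (horizontal distance between driver and slot_mouth below 0.005 m and z of driver in the frame of slot_mouth below -0.009 m and angle between driver's own z axis and vertical below 0.15 rad), for 0.2 s.
2. the foot presses on the block with 2.5 to 9 N while the block is still at least 5 mm short of the end stop (contact force between bracket and block between 2.5 and 9 N and x of block in the frame of board below 0.03 m), for 0.3 s.
3. the block has been pushed against the end stop (within 2.5 mm) (x of block in the frame of board above 0.0325 m), for 0.1 s.
At the end, for the whole second after the job is handed in: The block lies against the end stop (within 2.5 mm) with the foot pressing on it with 2.5 to 9 N, and the driver stands upright by itself in the screw's slot (within 0.15 rad, blade at least 9 mm in); both at rest (all of step 1 and x of block in the frame of board above 0.0325 m and contact force between bracket and block between 2.5 and 9 N and linear speed of block below 0.01 m/s and linear speed of driver below 0.02 m/s); the robot touches nothing.
It fails at once if the foot nips the block harder than 16 N (contact force between bracket and block above 16 N).
It fails at once if a bystander (tin, brush, offcut, spray can, jar or plug) is moved by more than 30 mm (distance of any of tin, brush, offcut, spraycan, jar, plug from where it was at the start of the episode above 0.03 m).
It also fails if it takes over 72 s, if anything falls off the work surface, if the arm or the gripper's body presses on something with over 40 N, if the wrist force passes 120 N, or if a joint passes its speed limit or range.

## Working session

There is one attempt and no reset: what is moved stays moved. The work goes in short steps, Python scripts to look and compute and a shell command to move; the robot and the scene stay as the last step left them, time stands still between calls to the robot, and variables do not carry over. Pictures are saved under pics/ and viewed, and the job is handed in when it is done.

```bash
ls; mkdir -p pics; python3 - <<'E'
from rig import sensors,cams
import cv2
print(sensors.sense())
for n in ["scene","top","wrist"]:
    print(n,cams.calibration(n))
    cv2.imwrite(f"pics/{n}0.png",cams.capture(n)[:,:,::-1])
E
```

```text
pics
{'time_s': 0.0, 'qpos': array([-1.23199906e+00,  2.76613081e-01,  1.50619310e+00, -2.57549299e-05,
        1.36071659e+00, -1.21018919e-01]), 'dq': array([ 1.39110025e-05,  5.11012894e-04, -5.39383514e-04,  9.12243885e-04,
        9.69814392e-04, -1.53871051e-03]), 'joint_torque': array([-1.21856829e-03, -4.16783953e+01, -2.45804536e+01, -3.20523677e-04,
        1.11380493e-02, -1.20558624e-05]), 'ee_pos': array([ 0.25497286, -0.51477733,  0.2444055 ]), 'orientation': array([-3.05706152e+00, -7.15502995e-01,  3.68579968e-04]), 'contact_force': array([-0.04014396, -0.1936631 ,  0.91291137]), 'ft_torque': array([ 0.03251387, -0.00586702,  0.00032087]), 'grip_width': 0.08528556056264057}
scene {'fov_y': 53.34755517376389, 'cx': 314.3848529285313, 'cy': 203.26457922724325, 'rvec': array([ 1.21548961,  2.07929281, -1.15881799]), 'tvec': array([ 0.2851738 , -0.22756314,  1.38718035])}
top {'fov_y': 43.43006336623746, 'cx': 313.89892911625935, 'cy': 194.153669271639, 'rvec': array([ 2.22422253, -2.15939075,  0.10962175]), 'tvec': array([-0.00283481,  0.59698473,  1.40732646])}
wrist {'fov_y': 68.65034746528364, 'cx': 318.66548869132953, 'cy': 199.81199437559928, 'hand_eye': array([[-3.16569856e-04, -9.51813353e-01, -3.06677747e-01,
         7.89556356e-02],
       [ 9.99999882e-01, -1.88310632e-04, -4.47809617e-04,
         1.31112911e-03],
       [ 3.68480493e-04, -3.06677852e-01,  9.51813301e-01,
        -1.28355794e-01],
       [ 0.00000000e+00,  0.00000000e+00,  0.00000000e+00,
         1.00000000e+00]])}
```

View pics/scene0.png

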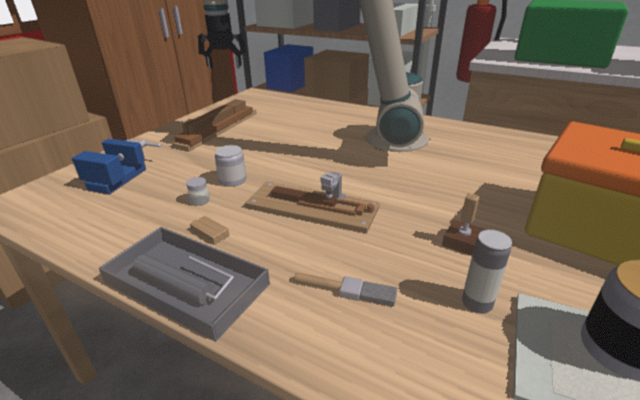

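View pics/top0.png

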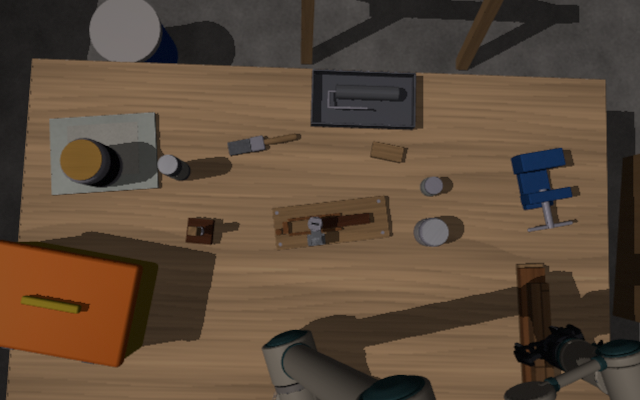

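View pics/wrist0.png

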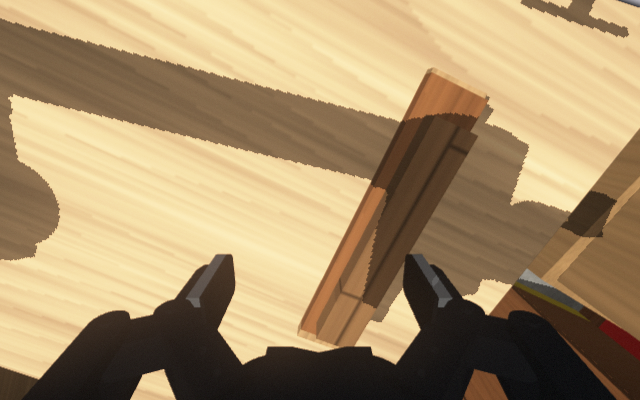

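The top view shows the board at about (331,223) with the bracket at (316,228), the block's rear at about (372,218), and the holder with the driver at (200,230). Next I'll look at enlarged crops.

```bash
python3 - <<'E'
import cv2
t=cv2.imread("pics/top0.png"); s=cv2.imread("pics/scene0.png")
cv2.imwrite("pics/tA.png",cv2.resize(t[185:260,265:398],None,fx=6,fy=6,interpolation=cv2.INTER_CUBIC))
cv2.imwrite("pics/tB.png",cv2.resize(t[200:260,170:250],None,fx=8,fy=8,interpolation=cv2.INTER_CUBIC))
cv2.imwrite("pics/sA.png",cv2.resize(s[160:240,240:390],None,fx=5,fy=5,interpolation=cv2.INTER_CUBIC))
cv2.imwrite("pics/sB.png",cv2.resize(s[180:260,430:520],None,fx=6,fy=6,interpolation=cv2.INTER_CUBIC))
E
```

```text
(no output)
```

View pics/tA.png

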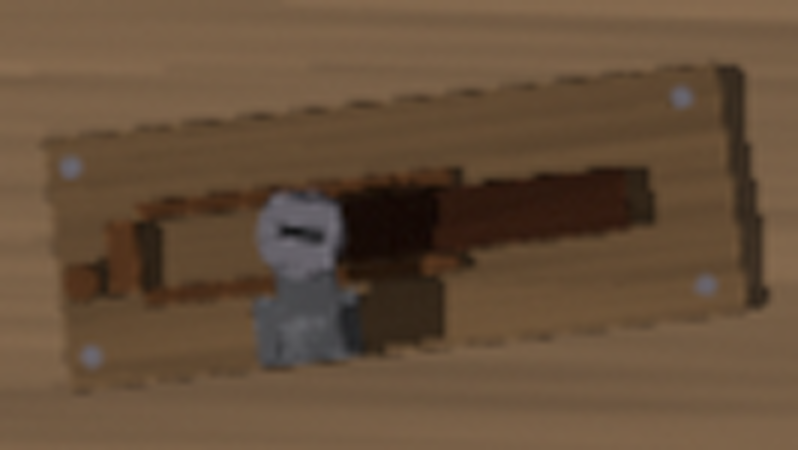

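View pics/tB.png

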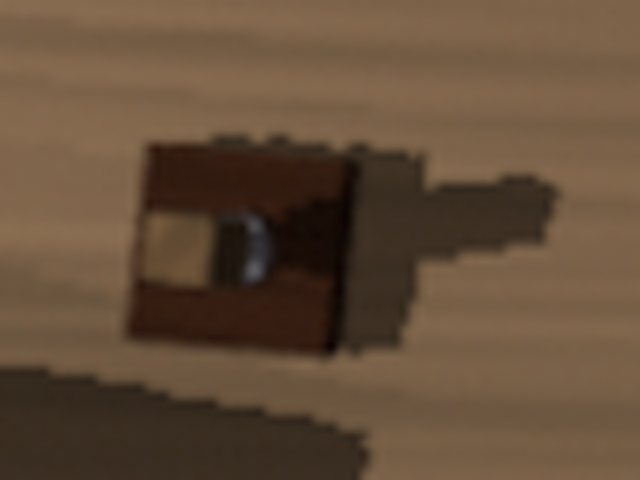

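View pics/sA.png

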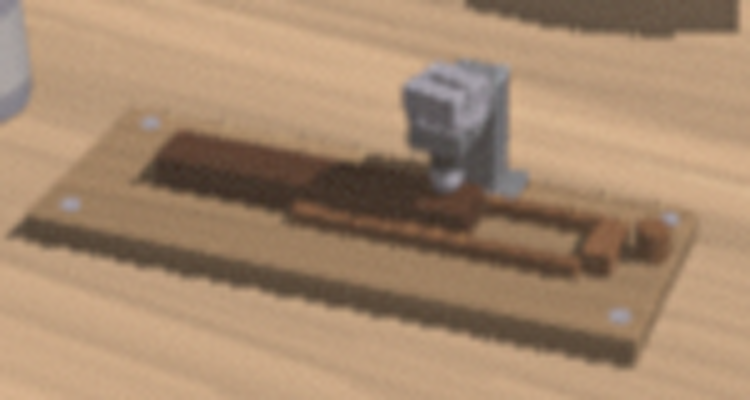

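View pics/sB.png

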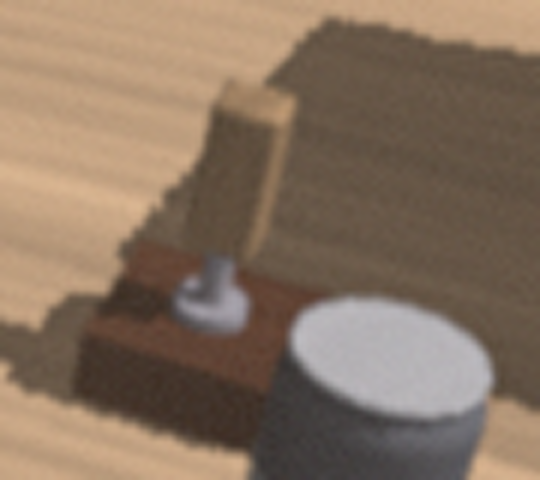

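```bash
cat > h.py <<'E'
import numpy as np, cv2
from rig import sensors,cams
from scipy.spatial.transform import Rotation as R
def cam(name, state=None):
    c=cams.calibration(name); f=200/np.tan(np.radians(c["fov_y"]/2))
    K=np.array([[f,0,c["cx"]],[0,f,c["cy"]],[0,0,1]])
    if "rvec" in c:
        Rw=R.from_rotvec(c["rvec"]).as_matrix(); t=np.array(c["tvec"])
    else:
        T=np.eye(4);T[:3,:3]=R.from_rotvec(state["orientation"]).as_matrix();T[:3,3]=state["ee_pos"]
        W=np.linalg.inv(T@np.array(c["hand_eye"])); Rw=W[:3,:3];t=W[:3,3]
    return K,Rw,t
def unproj(C,uv,z):
    K,Rw,t=C; o=-Rw.T@t
    d=Rw.T@np.linalg.solve(K,np.array([uv[0],uv[1],1.0]))
    return o+d*(z-o[2])/d[2]
def proj(C,p):
    K,Rw,t=C; q=K@(Rw@np.asarray(p)+t); return q[:2]/q[2]
E
python3 - <<'E'
from h import *
C=cam("top")
def A(u,v,z): return unproj(C,((u+.5)/6-.5+265,(v+.5)/6-.5+185),z)
def B(u,v,z): return unproj(C,((u+.5)/8-.5+170,(v+.5)/8-.5+200),z)
P=np.array([A(*p,.018) for p in [(43,140),(722,65),(750,305),(72,390)]])
print(P.round(4)); print([np.linalg.norm(P[i]-P[i-1]).round(4) for i in range(4)], P.mean(0))
d=(P[0]+P[3]-P[1]-P[2]);print("board x yaw",np.degrees(np.arctan2(d[1],d[0])))
print("screw top",A(301,233,.102),"slot ends",A(280,230,.102),A(322,237,.102))
print("block rear top mid",A(632,197,.038))
P=np.array([B(*p,.03) for p in [(148,143),(352,157),(330,355),(127,337)]])
print(P.round(4)); print([np.linalg.norm(P[i]-P[i-1]).round(4) for i in range(4)], P.mean(0))
d=(P[1]+P[2]-P[0]-P[3]);print("yaw",np.degrees(np.arctan2(d[1],d[0])))
P=np.array([B(*p,.122) for p in [(147,212),(212,212),(210,288),(145,282)]])
print("handle",P.mean(0),[np.linalg.norm(P[i]-P[i-1]).round(4) for i in range(4)])
E
```

```text
[[ 0.5543  0.1336  0.018 ]
 [ 0.5998 -0.189   0.018 ]
 [ 0.4859 -0.2044  0.018 ]
 [ 0.4367  0.1158  0.018 ]]
[np.float64(0.1189), np.float64(0.3258), np.float64(0.115), np.float64(0.3239)] [ 0.519162   -0.03601402  0.018     ]
board x yaw 98.37694653992818
screw top [0.51208725 0.01192762 0.102     ] slot ends [0.513151   0.02134111 0.102     ] [0.51057764 0.00250007 0.102     ]
block rear top mid [ 0.53477151 -0.14448354  0.038     ]
[[0.5199 0.3664 0.03  ]
 [0.5171 0.2949 0.03  ]
 [0.4477 0.2996 0.03  ]
 [0.452  0.3705 0.03  ]]
[np.float64(0.0681), np.float64(0.0716), np.float64(0.0696), np.float64(0.0711)] [0.4841862 0.3328587 0.03     ]
yaw -92.84736809889058
handle [0.48344397 0.33397771 0.122     ] [np.float64(0.0229), np.float64(0.0212), np.float64(0.0248), np.float64(0.0213)]
```

```bash
cat >> h.py <<'E'
def yawof(s):
    M=R.from_rotvec(s["orientation"]).as_matrix(); return np.degrees(np.arctan2(M[1,0],M[0,0]))
def plan(target,yaw_deg,n,vertical=True):
    """print n rows taking tool from measured pose to target world pos with tool straight down at yaw; (shift before turn per row)"""
    s=sensors.sense(); p=np.array(s["ee_pos"]); M=R.from_rotvec(s["orientation"]).as_matrix()
    y0=yawof(s); y=np.radians(yaw_deg)
    G=np.array([[np.cos(y),np.sin(y),0],[np.sin(y),-np.cos(y),0],[0,0,-1.]])
    dy=(yaw_deg-y0)
    rz=R.from_rotvec([0,0,-np.radians(dy)])  # about tool z
    resid=(R.from_matrix(M)*rz).inv()*R.from_matrix(G)
    print("tilt resid deg",np.degrees(resid.as_rotvec()).round(2),"dyaw",round(dy,2),"dist",(np.array(target)-p).round(4))
    d=(np.array(target)-p)/n*1000
    for i in range(n):
        Mi=(R.from_matrix(M)*R.from_rotvec([0,0,-np.radians(dy*i/n)])).as_matrix()
        q=Mi.T@d
        print([round(float(v),1) for v in q]+[0,0,round(-dy/n,2)], end=", " if (i+1)%8 else "\n")
    print()
def st():
    s=sensors.sense(); print("t",round(s["time_s"],2),"pos",np.round(s["ee_pos"],4),"yaw",round(yawof(s),2),"F",np.round(s["contact_force"],2),"T",np.round(s["ft_torque"],3),"w",round(s["grip_width"],4),"q6",round(s["qpos"][5],3))
E
python3 - <<'E'
from h import *
C=cam("top")
print("can",unproj(C,(168,160),.15), "jar",unproj(C,(432,185),.06),"tin",unproj(C,(433,231),.095))
plan([.4835,.334,.20],177.15,24)
E
```

```text
can [0.66407664 0.39805271 0.15      ] jar [ 0.6296253  -0.31362688  0.06      ] tin [ 0.50107556 -0.30861197  0.095     ]
tilt resid deg [ 0.07 -0.03  0.  ] dyaw 150.81 dist [ 0.2285  0.8489 -0.0446]
[24.2, -27.5, 1.9, 0, 0, np.float64(-6.28)], [27.1, -24.7, 1.9, 0, 0, np.float64(-6.28)], [29.6, -21.5, 1.9, 0, 0, np.float64(-6.28)], [31.8, -18.2, 1.9, 0, 0, np.float64(-6.28)], [33.6, -14.6, 1.9, 0, 0, np.float64(-6.28)], [35.0, -10.8, 1.9, 0, 0, np.float64(-6.28)], [36.0, -6.9, 1.9, 0, 0, np.float64(-6.28)], [36.5, -2.9, 1.9, 0, 0, np.float64(-6.28)]
[36.6, 1.1, 1.9, 0, 0, np.float64(-6.28)], [36.3, 5.1, 1.9, 0, 0, np.float64(-6.28)], [35.5, 9.0, 1.9, 0, 0, np.float64(-6.28)], [34.3, 12.8, 1.9, 0, 0, np.float64(-6.28)], [32.7, 16.5, 1.9, 0, 0, np.float64(-6.28)], [30.7, 20.0, 1.9, 0, 0, np.float64(-6.28)], [28.3, 23.2, 1.9, 0, 0, np.float64(-6.28)], [25.6, 26.2, 1.9, 0, 0, np.float64(-6.28)]
[22.6, 28.8, 1.9, 0, 0, np.float64(-6.28)], [19.3, 31.1, 1.9, 0, 0, np.float64(-6.28)], [15.8, 33.1, 1.9, 0, 0, np.float64(-6.28)], [12.0, 34.6, 1.9, 0, 0, np.float64(-6.28)], [8.2, 35.7, 1.9, 0, 0, np.float64(-6.28)], [4.2, 36.4, 1.9, 0, 0, np.float64(-6.28)], [0.2, 36.6, 1.9, 0, 0, np.float64(-6.28)], [-3.8, 36.4, 1.9, 0, 0, np.float64(-6.28)]
```

```bash
python3 -m inch '[[24.2,-27.5,1.9,0,0,-6.28,1],[27.1,-24.7,1.9,0,0,-6.28,1],[29.6,-21.5,1.9,0,0,-6.28,1],[31.8,-18.2,1.9,0,0,-6.28,1],[33.6,-14.6,1.9,0,0,-6.28,1],[35,-10.8,1.9,0,0,-6.28,1],[36,-6.9,1.9,0,0,-6.28,1],[36.5,-2.9,1.9,0,0,-6.28,1]]'
python3 -m inch '[[36.6,1.1,1.9,0,0,-6.28,1],[36.3,5.1,1.9,0,0,-6.28,1],[35.5,9,1.9,0,0,-6.28,1],[34.3,12.8,1.9,0,0,-6.28,1],[32.7,16.5,1.9,0,0,-6.28,1],[30.7,20,1.9,0,0,-6.28,1],[28.3,23.2,1.9,0,0,-6.28,1],[25.6,26.2,1.9,0,0,-6.28,1]]'
python3 -c "
from h import *
st();plan([.4835,.334,.20],177.15,8)"
```

```text
time_s: 0.82
ee_pos: [0.3313, -0.2305, 0.2299]
orientation: [-2.461, -1.952, -0.0]
contact_force: [0.7, -0.3, -0.1]
grip_width: 0.0851
time_s: 1.48
ee_pos: [0.4075, 0.0524, 0.2148]
orientation: [1.398, 2.813, -0.0]
contact_force: [0.6, -0.9, -0.1]
grip_width: 0.0849
t 1.48 pos [0.4075 0.0524 0.2148] yaw 127.15 F [ 0.65 -0.91 -0.13] T [ 0.019 -0.006  0.048] w 0.0849 q6 -0.69
tilt resid deg [-0.01  0.02  0.  ] dyaw 50.0 dist [ 0.076   0.2816 -0.0148]
[22.3, 28.8, 1.8, 0, 0, np.float64(-6.25)], [19.1, 31.1, 1.8, 0, 0, np.float64(-6.25)], [15.6, 33.0, 1.8, 0, 0, np.float64(-6.25)], [11.9, 34.5, 1.8, 0, 0, np.float64(-6.25)], [8.0, 35.6, 1.8, 0, 0, np.float64(-6.25)], [4.1, 36.2, 1.8, 0, 0, np.float64(-6.25)], [0.2, 36.5, 1.8, 0, 0, np.float64(-6.25)], [-3.8, 36.3, 1.8, 0, 0, np.float64(-6.25)]
```

Follows the plan exactly.

```bash
python3 -m inch '[[22.5,28.8,1.9,0,0,-6.28,1],[19.3,31.1,1.9,0,0,-6.28,1],[15.8,33.1,1.9,0,0,-6.28,1],[12,34.6,1.9,0,0,-6.28,1],[8.1,35.7,1.9,0,0,-6.28,1],[4.2,36.4,1.9,0,0,-6.28,1],[0.2,36.5,1.9,0,0,-6.28,1],[-3.8,36.4,1.9,0,0,-6.28,1]]'
python3 - <<'E'
from h import *
st(); s=sensors.sense(); im=cams.capture("wrist"); cv2.imwrite("pics/w1.png",im[:,:,::-1])
C=cam("wrist",s)
for d in (-.012,.012):
  for e in (-.012,.012): print(proj(C,[.4835+d,.334+e,.122]).round(1))
E
```

```text
time_s: 2.15
ee_pos: [0.4842, 0.335, 0.1992]
orientation: [-0.071, -3.14, 0.001]
contact_force: [1.1, -0.2, 0.2]
grip_width: 0.0854
t 2.15 pos [0.4842 0.335  0.1992] yaw 177.41 F [ 1.09 -0.2   0.2 ] T [-0.023  0.029 -0.018] w 0.0854 q6 -1.038
[301.6 199. ]
[334.2 197.6]
[303.6 229. ]
[335.1 227.6]
```

View pics/w1.png

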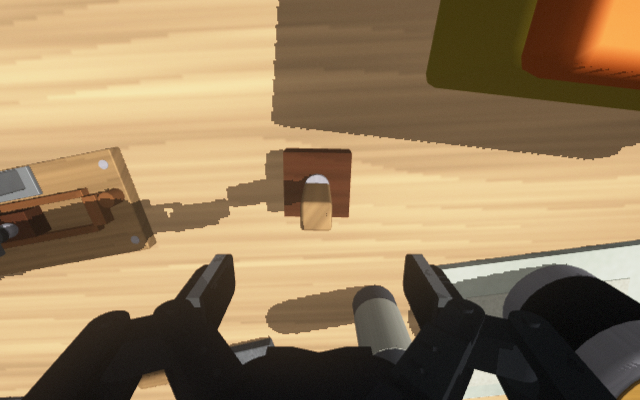

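```bash
python3 - <<'E'
import cv2
t=cv2.imread("pics/w1.png")
cv2.imwrite("pics/w1c.png",cv2.resize(t[140:240,270:365],None,fx=6,fy=6,interpolation=cv2.INTER_CUBIC))
E
```

```text
(no output)
```

View pics/w1c.png

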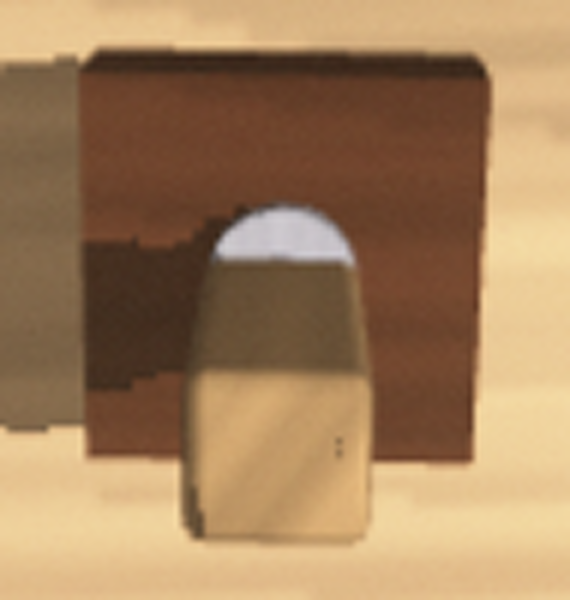

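```bash
python3 - <<'E'
from h import *
s=sensors.sense();C=cam("wrist",s)
def B(u,v,z): return unproj(C,((u+.5)/6-.5+270,(v+.5)/6-.5+140),z)
print(B(285.5,455,.122))
P=np.array([B(*p,.03) for p in [(82,72),(490,74),(472,462),(87,458)]])
print([np.linalg.norm(P[i]-P[i-1]).round(4) for i in range(4)], P.mean(0))
d=P[1]+P[2]-P[0]-P[3];print(np.degrees(np.arctan2(d[1],d[0])))
plan([.485,.333,.095],177.15,8)
E
```

```text
[0.48739587 0.34040681 0.122     ]
[np.float64(0.0696), np.float64(0.0688), np.float64(0.0701), np.float64(0.0696)] [0.48876612 0.34016896 0.03      ]
87.11225091228025
tilt resid deg [0.44 0.12 0.  ] dyaw -0.56 dist [-0.0017 -0.0089 -0.1036]
[0.2, -1.2, 12.9, 0, 0, np.float64(0.07)], [0.2, -1.2, 12.9, 0, 0, np.float64(0.07)], [0.2, -1.2, 12.9, 0, 0, np.float64(0.07)], [0.2, -1.2, 12.9, 0, 0, np.float64(0.07)], [0.2, -1.2, 12.9, 0, 0, np.float64(0.07)], [0.2, -1.2, 12.9, 0, 0, np.float64(0.07)], [0.2, -1.2, 12.9, 0, 0, np.float64(0.07)], [0.2, -1.2, 12.9, 0, 0, np.float64(0.07)]
```

```bash
python3 -m inch '[[0,0,0,0,0,0.2,1],[-1.5,0,0,0,0,0,1],[0,-0.5,17,0,0,0,1],[0,0,22,0,0,0,1],[0,0,22,0,0,0,1],[0,0,22,0,0,0,1],[0,0,14,0,0,0,1],[0,0,8,0,0,0,1]]'
python3 - <<'E'
from h import *
st(); s=sensors.sense(); im=cams.capture("wrist"); cv2.imwrite("pics/w2.png",im[:,:,::-1]);st()
E
```

```text
time_s: 2.87
ee_pos: [0.4844, 0.3301, 0.0929]
orientation: [-0.089, -3.137, 0.004]
contact_force: [0.0, -0.6, -1.0]
grip_width: 0.0855
t 2.87 pos [0.4844 0.3301 0.0929] yaw 176.73 F [ 0.04 -0.58 -1.  ] T [ 0.011 -0.     0.035] w 0.0855 q6 -1.034
t 2.92 pos [0.4842 0.3302 0.0922] yaw 176.75 F [-1.3  -0.13 -1.74] T [-0.038  0.093 -0.01 ] w 0.0858 q6 -1.034
```

View pics/w2.png

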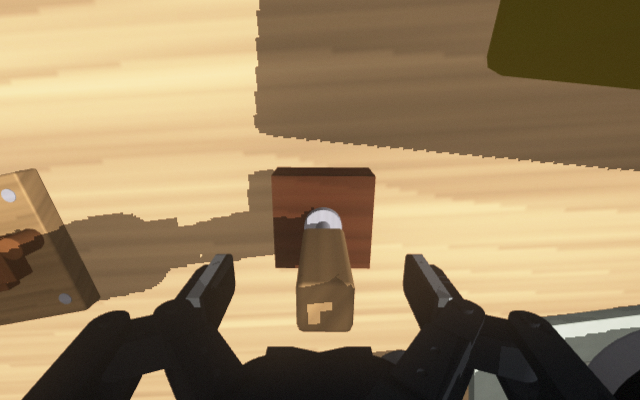

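```bash
python3 -m inch '[[0,1.5,0,0,0,0,1],[0,0,0,0,0,0,1],[0,0,0,0,0,0,0.2],[0,0,0,0,0,0,0.2],[0,0,0,0,0,0,0.2],[0,0,0,0,0,0,0.1],[0,0,0,0,0,0,0.1],[0,0,0,0,0,0,0.1]]' 50
python3 -c "
from h import *
st()"
```

```text
time_s: 3.58
ee_pos: [0.486, 0.3341, 0.095]
orientation: [0.086, 3.14, 0.0]
contact_force: [-0.2, -0.4, 2.3]
grip_width: 0.0237
t 3.58 pos [0.486  0.3341 0.095 ] yaw 176.88 F [-0.2  -0.36  2.29] T [-0.022  0.008 -0.045] w 0.0237 q6 -1.032
```

```bash
python3 -m inch '[[0,0,-3,0,0,0,0.1],[0,0,-8,0,0,0,0.1],[0,0,-14,0,0,0,0.1],[0,0,-18,0,0,0,0.1],[0,0,-20,0,0,0,0.1],[0,0,-20,0,0,0,0.1],[0,0,-18,0,0,0,0.1],[0,0,-9,0,0,0,0.1]]'
python3 -c "
from h import *
st()
plan([.512,.025,.205],172,10)"
```

```text
time_s: 4.25
ee_pos: [0.4868, 0.3346, 0.2077]
orientation: [0.086, 3.137, 0.003]
contact_force: [0.9, -0.5, -1.7]
grip_width: 0.0231
t 4.25 pos [0.4868 0.3346 0.2077] yaw 176.87 F [ 0.88 -0.53 -1.67] T [-0.021  0.046 -0.02 ] w 0.0231 q6 -1.032
tilt resid deg [0.14 0.2  0.  ] dyaw -4.87 dist [ 0.0252 -0.3096 -0.0027]
[-4.2, -30.8, 0.2, 0, 0, np.float64(0.49)], [-4.5, -30.7, 0.2, 0, 0, np.float64(0.49)], [-4.7, -30.7, 0.2, 0, 0, np.float64(0.49)], [-5.0, -30.7, 0.2, 0, 0, np.float64(0.49)], [-5.3, -30.6, 0.2, 0, 0, np.float64(0.49)], [-5.5, -30.6, 0.2, 0, 0, np.float64(0.49)], [-5.8, -30.5, 0.2, 0, 0, np.float64(0.49)], [-6.0, -30.5, 0.2, 0, 0, np.float64(0.49)]
[-6.3, -30.4, 0.2, 0, 0, np.float64(0.49)], [-6.5, -30.4, 0.2, 0, 0, np.float64(0.49)],
```

```bash
python3 -m inch '[[-3,-20,0,0,0,0.6,0.1],[-5,-38,0,0,0,0.6,0.1],[-6,-41,0,0,0,0.6,0.1],[-6,-41,0,0,0,0.6,0.1],[-6,-41,0,0,0,0.6,0.1],[-6,-40,0,0,0,0.6,0.1],[-6,-34,0,0,0,0.6,0.1],[-3,-20,0,0,0,0.7,0.1]]'
python3 -m inch '[[0,0,0,0,0,0,0.1],[0,0,0,0,0,0,0.1],[0,0,0,0,0,0,0.1],[0,0,0,0,0,0,0.1],[0,0,0,0,0,0,0.1],[0,0,0,0,0,0,0.1],[0,0,0,0,0,0,0.1],[0,0,0,0,0,0,0.1]]'
python3 - <<'E'
from h import *
st(); s=sensors.sense(); np.save("s3.npy",s,allow_pickle=True); im=cams.capture("wrist"); cv2.imwrite("pics/w3.png",im[:,:,::-1]);st()
C=cam("wrist",s)
print("slot guess",proj(C,[.512,.012,.102]))
cv2.imwrite("pics/sc3.png",cams.capture("scene")[:,:,::-1])
E
```

```text
time_s: 4.92
ee_pos: [0.5014, 0.053, 0.2046]
orientation: [-0.224, -3.133, 0.003]
contact_force: [0.9, 0.2, -1.2]
grip_width: 0.0237
time_s: 5.58
ee_pos: [0.5017, 0.0571, 0.2047]
orientation: [-0.218, -3.134, 0.0]
contact_force: [-0.1, 0.3, -2.3]
grip_width: 0.0234
t 5.58 pos [0.5017 0.0571 0.2047] yaw 172.02 F [-0.06  0.3  -2.31] T [ 0.025 -0.024  0.04 ] w 0.0234 q6 -1.456
t 5.63 pos [0.5017 0.0569 0.2047] yaw 172.01 F [-0.27 -0.01 -1.27] T [ 0.048 -0.002 -0.027] w 0.0235 q6 -1.456
slot guess [268.76513346 221.82726358]
```

View pics/w3.png

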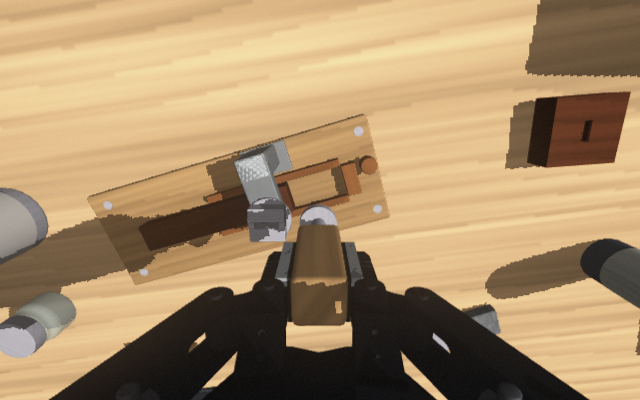

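```bash
python3 - <<'E'
import cv2
t=cv2.imread("pics/w3.png")
cv2.imwrite("pics/w3c.png",cv2.resize(t[180:260,235:345],None,fx=7,fy=7,interpolation=cv2.INTER_CUBIC))
E
```

```text
(no output)
```

View pics/w3c.png

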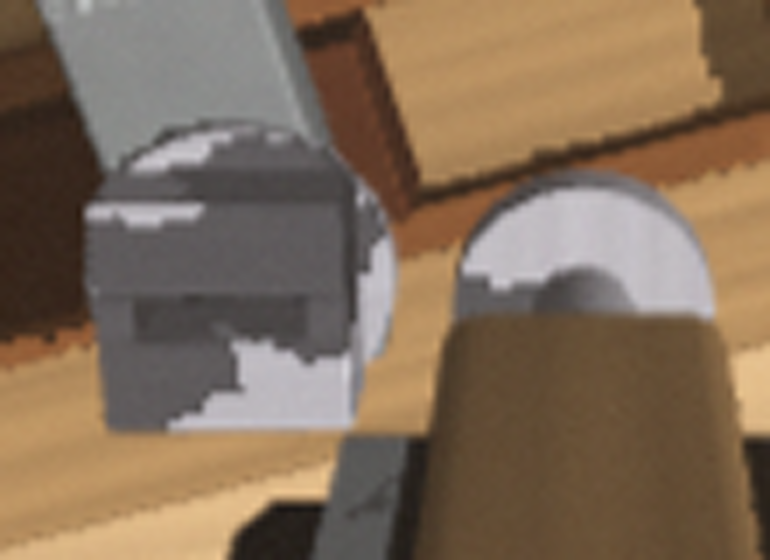

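View pics/sc3.png

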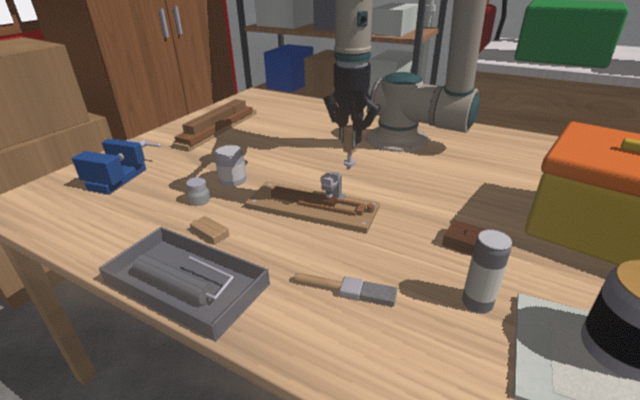

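```bash
python3 - <<'E'
from h import *
s=np.load("s3.npy",allow_pickle=True).item();C=cam("wrist",s)
def A(u,v,z): return unproj(C,((u+.5)/7-.5+235,(v+.5)/7-.5+180),z)
P=np.array([A(*p,.102) for p in [(135,297),(310,297),(310,342),(135,338)]]);print("slot",P.mean(0),[np.linalg.norm(P[i]-P[i-1]).round(4) for i in range(4)])
d=P[1]+P[2]-P[0]-P[3];print(np.degrees(np.arctan2(d[1],d[0])))
P=np.array([A(*p,.102) for p in [(86,205),(350,202),(354,430),(106,430)]]);print("head",P.mean(0),[np.linalg.norm(P[i]-P[i-1]).round(4) for i in range(4)])
d=P[1]+P[2]-P[0]-P[3];print(np.degrees(np.arctan2(d[1],d[0])))
T=R.from_rotvec(s["orientation"]).as_matrix()
# collar
from scipy.optimize import fsolve
th=np.linspace(0,2*np.pi,181)
def f(x):
    pts=np.array([proj(C,np.array(s["ee_pos"])+T@np.array([x[0]+.013*np.cos(a),x[1]+.013*np.sin(a),.059])) for a in th])
    pts=(pts-[235,180]+.5)*7-.5
    return pts[:,0].min(),pts[:,0].max(),pts[:,1].min()
for x in ([0,0],[.001,0],[0,.001]): print(x,np.round(f(x),1))
for n,z in (("coll",.059),("shank",.05)): 
    w=np.array(s["ee_pos"])+T@np.array([0,0,z]); print(n,w)
E
```

```text
slot [0.51464988 0.0094008  0.102     ] [np.float64(0.0054), np.float64(0.0212), np.float64(0.0059), np.float64(0.0214)]
81.2884254314637
head [0.51470825 0.00958516 0.102     ] [np.float64(0.0296), np.float64(0.0316), np.float64(0.03), np.float64(0.0307)]
82.35102302802407
[0, 0] [465.2 729.1 183.1]
[0.001, 0] [465.  729.3 173.3]
[0, 0.001] [475.4 739.2 183.1]
coll [0.50169538 0.05706141 0.14565439]
shank [0.50169568 0.05706166 0.15465439]
```

```bash
python3 -m inch '[[-5,-11,0,0,0,0,0.1],[-6,-15,0,0,0,0,0.1],[-6,-13,4,0,0,0,0.1],[-2.5,-5.3,6,0,0,0,0.1],[0,0,5,0,0,0,0.1],[0,0,3,0,0,0,0.1],[0,0,0,0,0,0,0.1],[0,0,0,0,0,0,0.1]]'
python3 - <<'E'
from h import *
st(); s=sensors.sense(); np.save("s4.npy",s,allow_pickle=True); im=cams.capture("wrist"); st()
cv2.imwrite("pics/w4c.png",cv2.resize(im[170:290,260:370,::-1],None,fx=5,fy=5,interpolation=cv2.INTER_CUBIC))
im=cams.capture("scene")
cv2.imwrite("pics/sc4c.png",cv2.resize(im[120:230,280:400,::-1],None,fx=5,fy=5,interpolation=cv2.INTER_CUBIC))
E
```

```text
time_s: 6.35
ee_pos: [0.5144, 0.0104, 0.1863]
orientation: [-0.219, -3.133, -0.0]
contact_force: [-0.3, -0.5, -0.8]
grip_width: 0.0232
t 6.35 pos [0.5144 0.0104 0.1863] yaw 171.99 F [-0.27 -0.47 -0.79] T [ 0.041 -0.001 -0.017] w 0.0232 q6 -1.546
t 6.4 pos [0.5147 0.0104 0.1866] yaw 172.0 F [ 0.19 -0.09 -1.26] T [-0.008 -0.014  0.01 ] w 0.0232 q6 -1.546
```

View pics/w4c.png

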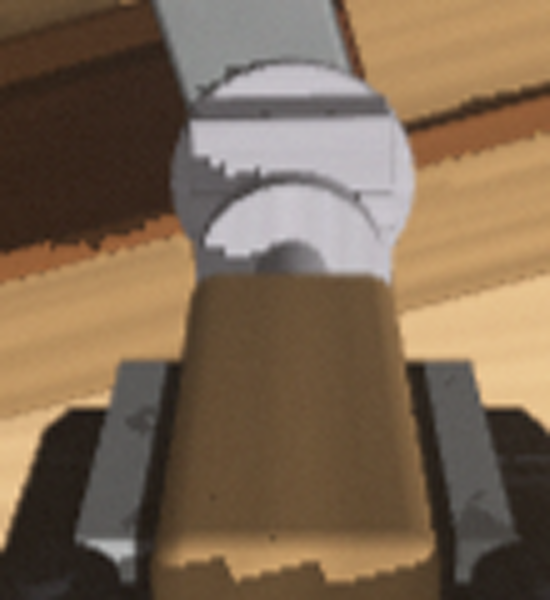

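View pics/sc4c.png

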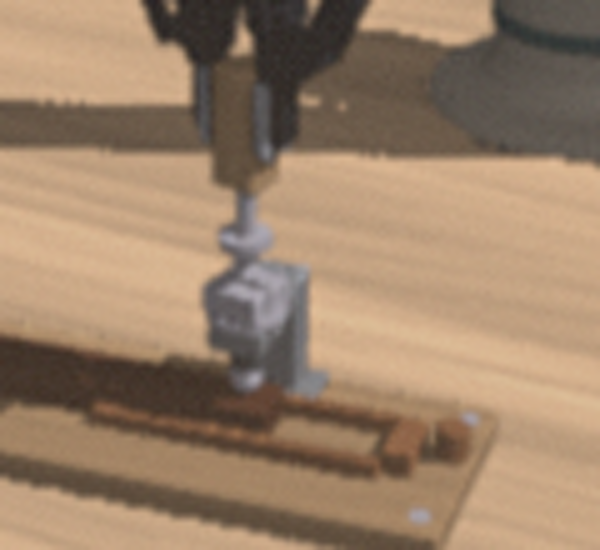

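```bash
python3 -m inch '[[0,0,2,0,0,0,0.1],[0,0,2,0,0,0,0.1],[0,0,1.5,0,0,0,0.1],[0,0,1.5,0,0,0,0.1],[0,0,1.5,0,0,0,0.1],[0,0,1.5,0,0,0,0.1],[0,0,1,0,0,0,0.1],[0,0,0,0,0,0,0.1]]'
python3 -c "
from h import *
st()"
```

```text
time_s: 7.12
ee_pos: [0.5151, 0.01, 0.179]
orientation: [0.22, 3.131, -0.0]
contact_force: [-5.1, 0.4, 17.9]
grip_width: 0.0235
t 7.12 pos [0.5151 0.01   0.179 ] yaw 171.97 F [-5.08  0.4  17.94] T [ 0.092  1.101 -0.004] w 0.0235 q6 -1.546
```

```bash
python3 -m inch '[[0,0,-2.5,0,0,0,0.1],[0.5,0,0,0,0,0,0.1],[0.5,0,0,0,0,0,0.1],[0.5,0,0,0,0,0,0.1],[0.5,0,0,0,0,0,0.1],[0,0,0,0,0,0,0.1],[0,0,0,0,0,0,0.1],[0,0,0,0,0,0,0.1]]'
python3 -c "
from h import *
st()"
```

```text
time_s: 7.78
ee_pos: [0.5149, 0.0099, 0.1796]
orientation: [0.22, 3.129, -0.0]
contact_force: [0.6, 0.4, 5.7]
grip_width: 0.0234
t 7.78 pos [0.5149 0.0099 0.1796] yaw 171.96 F [0.59 0.42 5.66] T [-0.079 -0.205 -0.026] w 0.0234 q6 -1.546
```

```bash
python3 - <<'E'
from h import *
im=cams.capture("wrist"); st()
cv2.imwrite("pics/w5c.png",cv2.resize(im[170:290,260:370,::-1],None,fx=5,fy=5,interpolation=cv2.INTER_CUBIC))
im=cams.capture("scene"); st()
cv2.imwrite("pics/sc5c.png",cv2.resize(im[150:210,300:370,::-1],None,fx=8,fy=8,interpolation=cv2.INTER_CUBIC))
E
```

```text
t 7.83 pos [0.5149 0.0099 0.1796] yaw 171.96 F [0.62 0.26 6.31] T [-0.055 -0.283  0.016] w 0.0234 q6 -1.546
t 7.88 pos [0.5149 0.0099 0.1796] yaw 171.96 F [ 1.17 -0.43  6.4 ] T [-0.006 -0.284  0.039] w 0.0232 q6 -1.546
```

View pics/w5c.png

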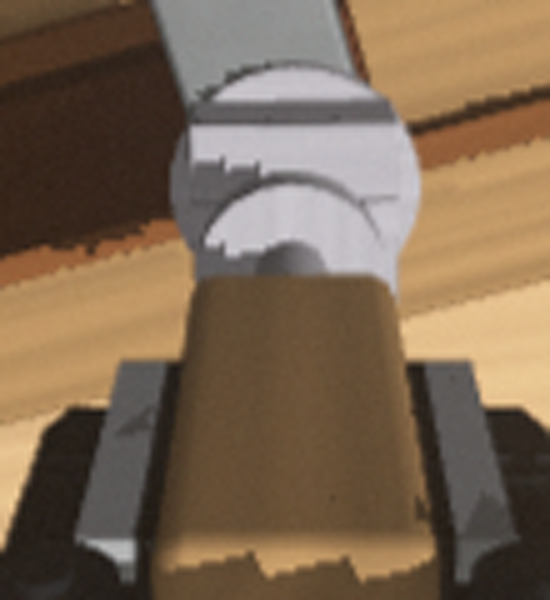

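View pics/sc5c.png

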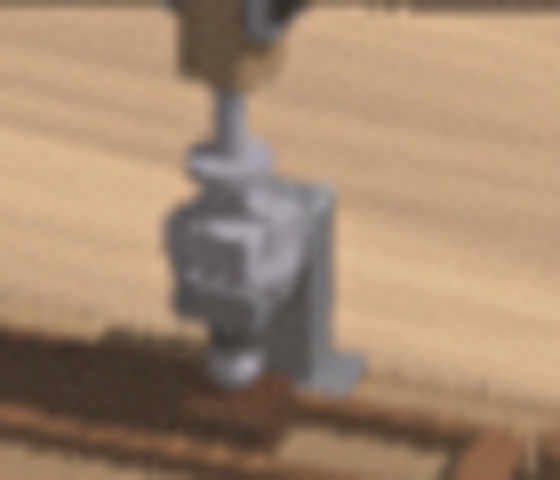

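```bash
python3 - <<'E'
from h import *
def go(s,pts):
    C=cam("wrist",s);M=R.from_rotvec(s["orientation"]).as_matrix();p=np.array(s["ee_pos"])
    for n,u,v,z in pts:
        w=unproj(C,((u+.5)/5-.5+260,(v+.5)/5-.5+170),z); print(n,w.round(4),"tool mm",((M.T@(w-p))*1000).round(2))
s=sensors.sense();print("now")
zc=s["ee_pos"][2]-.059
pts=[("headTL",190,122,.102),("headTR",395,120,.102),("collL",203,250,zc),("collR",388,250,zc),("colltop",292,184,zc),("discL",172,185,.0965),("discR",421,185,.0965)]
go(s,pts)
s4=np.load("s4.npy",allow_pickle=True).item();zc=s4["ee_pos"][2]-.059;print("s4")
go(s4,[("headTL",190,115,.102),("headTR",390,113,.102),("colltop",292,180,zc),("discL",172,180,.0965),("discR",414,180,.0965)])
E
```

```text
now
headTL [ 0.4975 -0.0041  0.102 ] tool mm [ 15.74 -16.28  77.49]
headTR [0.5014 0.0258 0.102 ] tool mm [16.04 13.79 77.49]
collL [ 0.5105 -0.0031  0.1206] tool mm [  2.94 -13.52  58.98]
collR [0.514  0.0221 0.1206] tool mm [ 2.93 11.89 58.99]
colltop [0.5027 0.0104 0.1206] tool mm [12.55 -1.28 58.93]
discL [ 0.5086 -0.0091  0.0965] tool mm [  4.03 -19.67  83.05]
discR [0.514  0.0286 0.0965] tool mm [ 4.01 18.37 83.05]
s4
headTL [ 0.4973 -0.0041  0.102 ] tool mm [ 14.8  -16.77  84.33]
headTR [0.5012 0.0259 0.102 ] tool mm [15.1  13.5  84.34]
colltop [0.5012 0.011  0.1273] tool mm [13.09 -1.28 59.01]
discL [ 0.509  -0.0093  0.0965] tool mm [  2.51 -20.25  89.82]
discR [0.5143 0.0285 0.0965] tool mm [ 2.49 17.86 89.83]
```

```bash
python3 -m inch '[[0.5,0,0,0,0,0,0.1],[0.5,0,0,0,0,0,0.1],[0.5,0,0,0,0,0,0.1],[0,0,0,0,0,0,0.1],[0,0,0,0,0,0,0.1],[0,0,0,0,0,0,0.1],[0,0,0,0,0,0,0.1],[0,0,0,0,0,0,0.1]]'
python3 -c "
from h import *
st()"
```

```text
time_s: 8.55
ee_pos: [0.5143, 0.01, 0.1796]
orientation: [0.22, 3.127, -0.001]
contact_force: [2.8, -0.1, 4.7]
grip_width: 0.0233
t 8.55 pos [0.5143 0.01   0.1796] yaw 171.96 F [ 2.79 -0.09  4.75] T [-0.059 -0.715  0.064] w 0.0233 q6 -1.546
```

```bash
python3 -m inch '[[0,0,-6,0,0,0,0.1],[0,0,0,0,0,0,0.1],[0,0,0,0,0,0,0.1],[0,0,0,0,0,0,0.1],[0,0,0,0,0,0,0.1],[0,0,0,0,0,0,0.1],[0,0,0,0,0,0,0.1],[0,0,0,0,0,0,0.1]]'
python3 - <<'E'
from h import *
st(); s=sensors.sense(); np.save("s6.npy",s,allow_pickle=True); im=cams.capture("wrist")
cv2.imwrite("pics/w6c.png",cv2.resize(im[180:240,280:350,::-1],None,fx=10,fy=10,interpolation=cv2.INTER_CUBIC))
cv2.imwrite("pics/w6.png",im[:,:,::-1])
E
```

```text
time_s: 9.22
ee_pos: [0.5112, 0.0104, 0.184]
orientation: [-0.22, -3.133, 0.0]
contact_force: [-0.5, 0.2, -1.9]
grip_width: 0.0237
t 9.22 pos [0.5112 0.0104 0.184 ] yaw 171.96 F [-0.45  0.15 -1.89] T [-0.02  -0.018 -0.051] w 0.0237 q6 -1.546
```

View pics/w6c.png

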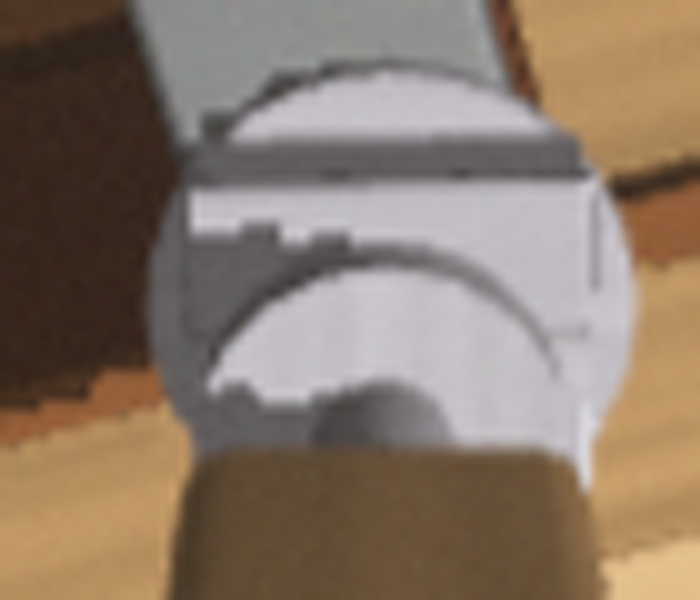

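```bash
python3 - <<'E'
from h import *
s=np.load("s6.npy",allow_pickle=True).item()
C=cam("wrist",s);M=R.from_rotvec(s["orientation"]).as_matrix();p=np.array(s["ee_pos"])
for dz in (.059,.062):
  zc=p[2]-dz
  for n,u,v,z in [("headTL",187,184,.102),("headTR",585,178,.102),("colltop",385,268,zc),("collbot",385,245,zc-.006),("collL",203,420,zc),("collR",575,420,zc),("discL",150,310,.0965),("discR",635,310,.0965),("disctop",390,63,.0965)]:
    w=unproj(C,((u+.5)/10-.5+280,(v+.5)/10-.5+180),z); print(n,w.round(4),"tool mm",((M.T@(w-p))*1000).round(2))
E
```

```text
headTL [ 0.4977 -0.0041  0.102 ] tool mm [ 11.29 -16.19  81.98]
headTR [0.5015 0.0257 0.102 ] tool mm [11.75 13.76 81.98]
colltop [0.4986 0.0109 0.125 ] tool mm [12.55 -1.25 59.01]
collbot [0.499  0.0108 0.119 ] tool mm [12.17 -1.26 65.01]
collL [ 0.5078 -0.0031  0.125 ] tool mm [  1.49 -13.79  59.  ]
collR [0.5114 0.0223 0.125 ] tool mm [ 1.48 11.82 59.  ]
discL [ 0.5092 -0.0092  0.0965] tool mm [ -0.79 -19.72  87.48]
discR [0.5145 0.0284 0.0965] tool mm [-0.8  18.27 87.47]
disctop [0.492  0.0122 0.0965] tool mm [19.22 -0.91 87.48]
headTL [ 0.4977 -0.0041  0.102 ] tool mm [ 11.29 -16.19  81.98]
headTR [0.5015 0.0257 0.102 ] tool mm [11.75 13.76 81.98]
colltop [0.4996 0.0108 0.122 ] tool mm [11.51 -1.25 62.01]
collbot [0.5    0.0107 0.116 ] tool mm [11.16 -1.26 68.01]
collL [ 0.509  -0.0034  0.122 ] tool mm [  0.27 -13.99  62.  ]
collR [0.5126 0.0223 0.122 ] tool mm [ 0.26 12.02 62.  ]
discL [ 0.5092 -0.0092  0.0965] tool mm [ -0.79 -19.72  87.48]
discR [0.5145 0.0284 0.0965] tool mm [-0.8  18.27 87.47]
disctop [0.492  0.0122 0.0965] tool mm [19.22 -0.91 87.48]
```

```bash
python3 - <<'E'
from h import *
C=cam("scene")
base=cv2.imread("pics/sc5c.png")
th=np.linspace(0,2*np.pi,60)
def circ(c,r,z): return [[c[0]+r*np.cos(a),c[1]+r*np.sin(a),z] for a in th]
def sq(c,h,z,yaw):
    y=np.radians(yaw); u=np.array([np.cos(y),np.sin(y)]);v=np.array([-u[1],u[0]])
    return [list(np.array(c)+h*(a*u+b*v))+[z] for a,b in [(1,1),(1,-1),(-1,-1),(-1,1),(1,1)]]
out=[]
for hyp in (.078,.081):
    im=base.copy(); im=cv2.resize(im,None,fx=.7,fy=.7)
    d=[.5147,.0092]; tip=.1796-hyp
    for pts,col in [(sq([.5147,.0095],.0155,.102,82),(0,255,0)),(circ(d,.013,tip+.013),(0,0,255)),(circ(d,.013,tip+.019),(0,0,255)),(sq(d,.012,tip+.045,82),(255,0,0))]:
        q=np.array([((proj(C,p)-[300,150])+.5)*8*.7 for p in pts]).astype(int)
        cv2.polylines(im,[q],False,col,1)
    out.append(im)
cv2.imwrite("pics/ov5.png",np.hstack(out))
E
```

```text
(no output)
```

View pics/ov5.png

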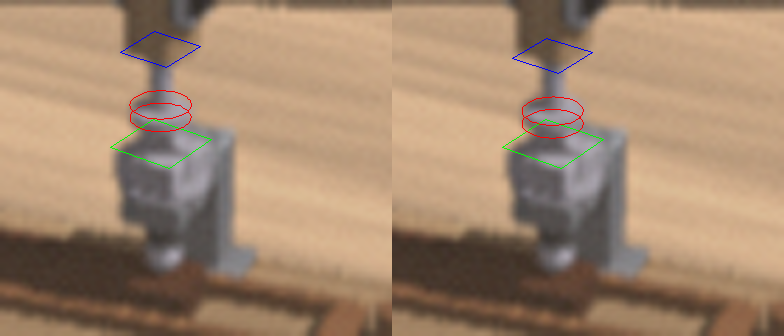

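```bash
python3 - <<'E'
from h import *
im=cv2.imread("pics/w6.png")
s=np.load("s6.npy",allow_pickle=True).item()
C=cam("wrist",s);M=R.from_rotvec(s["orientation"]).as_matrix();p=np.array(s["ee_pos"])
c=cv2.resize(im[190:345,270:370],None,fx=4,fy=4,interpolation=cv2.INTER_CUBIC)
out=[c.copy()]
for tip in (.078,.0815):
    o=c.copy()
    for z in (tip-.105,tip-.045):
        q=np.array([(proj(C,p+M@np.array([a*.012-.0008,b*.012-.001,z]))-[270,190]+.5)*4 for a,b in [(1,1),(1,-1),(-1,-1),(-1,1),(1,1)]]).astype(int)
        cv2.polylines(o,[q],False,(0,255,0),1)
    for z in (tip-.019,tip-.013):
        q=np.array([(proj(C,p+M@np.array([.013*np.cos(a)-.0008,.013*np.sin(a)-.001,z]))-[270,190]+.5)*4 for a in np.linspace(0,6.3,60)]).astype(int)
        cv2.polylines(o,[q],False,(0,0,255),1)
    out.append(o)
cv2.imwrite("pics/ov6.png",cv2.resize(np.hstack(out),None,fx=.66,fy=.66,interpolation=cv2.INTER_AREA))
E
```

```text
(no output)
```

View pics/ov6.png

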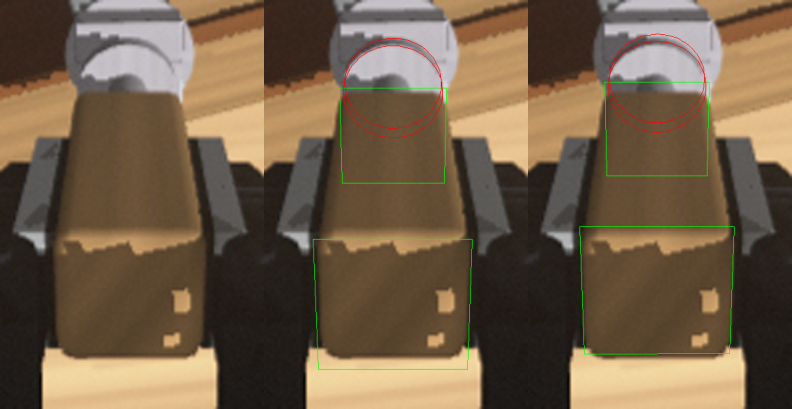

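```bash
python3 -m inch '[[-1.5,0,0,0,0,0,0.1],[0,0,2,0,0,0,0.1],[0,0,2,0,0,0,0.1],[0,0,1.5,0,0,0,0.1],[0,0,1.5,0,0,0,0.1],[0,0,0,0,0,0,0.1],[0,0,0,0,0,0,0.1],[0,0,0,0,0,0,0.1]]'
python3 -c "
from h import *
st()"
```

```text
time_s: 9.93
ee_pos: [0.5132, 0.0101, 0.1793]
orientation: [0.22, 3.132, -0.0]
contact_force: [-1.9, 0.7, 11.6]
grip_width: 0.0236
t 9.93 pos [0.5132 0.0101 0.1793] yaw 171.97 F [-1.91  0.72 11.62] T [ 0.053  0.629 -0.008] w 0.0236 q6 -1.546
```

```bash
python3 -m inch '[[0,0,-5,0,0,0,0.1],[1.7,0,0,0,0,0,0.1],[0,0,1,0,0,0,0.1],[0,0,2,0,0,0,0.1],[0,0,2,0,0,0,0.1],[0,0,0,0,0,0,0.1],[0,0,0,0,0,0,0.1],[0,0,0,0,0,0,0.1]]'
python3 -c "
from h import *
st()"
```

```text
time_s: 10.6
ee_pos: [0.5113, 0.0104, 0.1792]
orientation: [0.22, 3.133, -0.0]
contact_force: [-2.8, 0.8, 14.8]
grip_width: 0.0234
t 10.6 pos [0.5113 0.0104 0.1792] yaw 171.97 F [-2.76  0.78 14.8 ] T [ 0.056  0.791 -0.018] w 0.0234 q6 -1.546
```

All three touches stopped at the head's surface. In w3 the empty holder slot at (587,130) runs along the tool's x, so I was wrong about the blade: it is 90° off the slot. I'll lift and turn the tool 90° clockwise.

```bash
python3 -m inch '[[0,0,-8,0,0,0,0.1],[0,0,-6,0,0,4,0.1],[0,0,0,0,0,7,0.1],[0,0,0,0,0,7,0.1],[0,0,0,0,0,7,0.1],[0,0,0,0,0,7,0.1],[0,0,0,0,0,7,0.1],[0,0,0,0,0,7,0.1]]'
python3 -m inch '[[0,0,0,0,0,7,0.1],[0,0,0,0,0,7,0.1],[0,0,0,0,0,7,0.1],[0,0,0,0,0,7,0.1],[0,0,0,0,0,7,0.1],[0,0,0,0,0,7,0.1],[0,0,0,0,0,2,0.1],[0,0,0,0,0,0,0.1]]'
python3 - <<'E'
from h import *
st(); s=sensors.sense(); np.save("s7.npy",s,allow_pickle=True); im=cams.capture("wrist")
cv2.imwrite("pics/w7c.png",cv2.resize(im[170:250,270:360,::-1],None,fx=8,fy=8,interpolation=cv2.INTER_CUBIC))
cv2.imwrite("pics/w7.png",im[:,:,::-1])
E
```

```text
time_s: 11.27
ee_pos: [0.511, 0.0104, 0.1905]
orientation: [-1.435, -2.793, 0.001]
contact_force: [-0.7, 0.7, -1.8]
grip_width: 0.0233
time_s: 11.93
ee_pos: [0.5109, 0.0104, 0.1905]
orientation: [-2.372, -2.059, 0.001]
contact_force: [-0.8, -0.0, -0.5]
grip_width: 0.0231
t 11.93 pos [0.5109 0.0104 0.1905] yaw 81.94 F [-0.75 -0.04 -0.47] T [-0.015  0.032 -0.02 ] w 0.0231 q6 0.025
```

View pics/w7c.png

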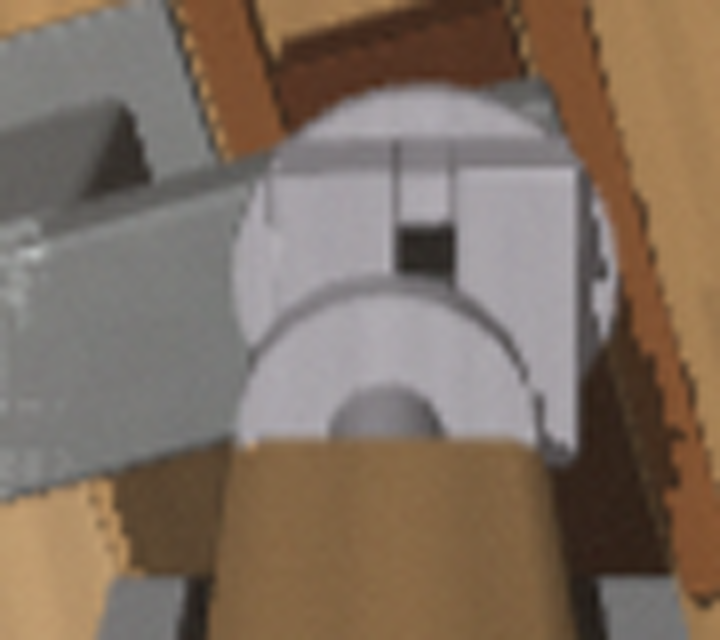

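View pics/w7.png

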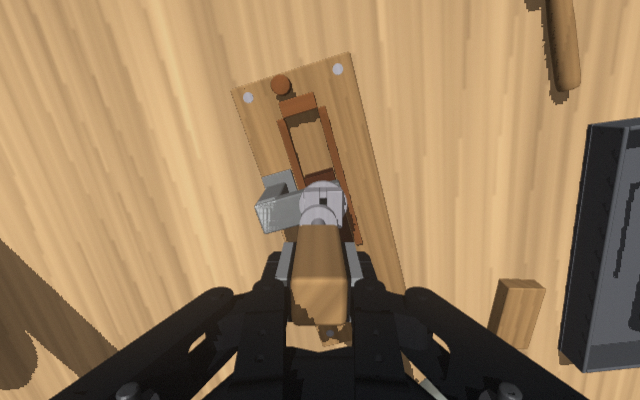

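```bash
python3 - <<'E'
from h import *
s=np.load("s7.npy",allow_pickle=True).item()
C=cam("wrist",s);M=R.from_rotvec(s["orientation"]).as_matrix();p=np.array(s["ee_pos"])
zc=p[2]-.059
for n,u,v,z in [("slotL",397,240,.102),("slotR",454,240,.102),("slotend",425,228,.102),("headfrontL",270,170,.102),("headfrontR",578,165,.102),("headR",578,440,.102),("colltop",390,292,zc),("collL",238,430,zc),("collR",543,430,zc)]:
    w=unproj(C,((u+.5)/8-.5+270,(v+.5)/8-.5+170),z); print(n,w.round(4),"tool mm",((M.T@(w-p))*1000).round(2))
E
```

```text
slotL [0.5133 0.0182 0.102 ] tool mm [ 8.1   1.39 88.54]
slotR [0.5188 0.0175 0.102 ] tool mm [ 8.1   6.93 88.53]
slotend [0.5162 0.0191 0.102 ] tool mm [ 9.33  4.11 88.54]
headfrontL [0.5022 0.027  0.102 ] tool mm [ 15.18 -10.84  88.55]
headfrontR [0.5316 0.0233 0.102 ] tool mm [15.68 18.8  88.52]
headR [ 0.5283 -0.0051  0.102 ] tool mm [-12.89  19.48  88.52]
colltop [0.5134 0.0231 0.1315] tool mm [12.96  0.75 59.  ]
collL [0.4987 0.0125 0.1315] tool mm [  0.37 -12.36  59.01]
collR [0.5247 0.0088 0.1315] tool mm [ 0.38 13.94 58.98]
```

```bash
python3 - <<'E'
from h import *
for i in range(2): print(cams.calibration("wrist"))
s=np.load("s6.npy",allow_pickle=True).item();
for s in (s,np.load("s7.npy",allow_pickle=True).item()):
    C=cam("wrist",s);M=R.from_rotvec(s["orientation"]).as_matrix();p=np.array(s["ee_pos"]);w=unproj(C,(318.4,210),p[2]-.059);print((M.T@(w-p))*1000, s["time_s"],s["orientation"])
E
```

```text
{'fov_y': 68.65034746528364, 'cx': 318.66548869132953, 'cy': 199.81199437559928, 'hand_eye': array([[-3.15971431e-04, -9.51922437e-01, -3.06338984e-01,
         7.76979127e-02],
       [ 9.99999903e-01, -2.07092637e-04, -3.87920828e-04,
         1.07130958e-03],
       [ 3.05829992e-04, -3.06339077e-01,  9.51922411e-01,
        -1.28354716e-01],
       [ 0.00000000e+00,  0.00000000e+00,  0.00000000e+00,
         1.00000000e+00]])}
{'fov_y': 68.65034746528364, 'cx': 318.66548869132953, 'cy': 199.81199437559928, 'hand_eye': array([[-3.15971431e-04, -9.51922437e-01, -3.06338984e-01,
         7.76979127e-02],
       [ 9.99999903e-01, -2.07092637e-04, -3.87920828e-04,
         1.07130958e-03],
       [ 3.05829992e-04, -3.06339077e-01,  9.51922411e-01,
        -1.28354716e-01],
       [ 0.00000000e+00,  0.00000000e+00,  0.00000000e+00,
         1.00000000e+00]])}
[10.13061714  0.81224567 59.00486294] 9.2167 [-2.20159661e-01 -3.13337407e+00  1.07743443e-04]
[10.13311768  0.81225526 58.99792912] 11.9333 [-2.37151316e+00 -2.05927498e+00  1.31005410e-03]
```

```bash
python3 -m inch '[[-0.2,3.4,0,0,0,0,0.1],[0,0,4,0,0,0,0.1],[0,0,4,0,0,0,0.1],[0,0,2,0,0,0,0.1],[0,0,1.5,0,0,0,0.1],[0,0,1.5,0,0,0,0.1],[0,0,1,0,0,0,0.1],[0,0,0,0,0,0,0.1]]'
python3 -c "
from h import *
st()"
```

```text
time_s: 12.65
ee_pos: [0.5144, 0.0097, 0.177]
orientation: [-2.371, -2.06, 0.0]
contact_force: [-0.2, 0.8, -2.1]
grip_width: 0.0232
t 12.65 pos [0.5144 0.0097 0.177 ] yaw 81.97 F [-0.23  0.82 -2.08] T [0.011 0.01  0.019] w 0.0232 q6 0.024
```

It's in, with no contact force at 0.177. I'll go deeper.

```bash
python3 -m inch '[[0,0,1.5,0,0,0,0.1],[0,0,1.5,0,0,0,0.1],[0,0,1.5,0,0,0,0.1],[0,0,1.5,0,0,0,0.1],[0,0,1.5,0,0,0,0.1],[0,0,1.5,0,0,0,0.1],[0,0,1,0,0,0,0.1],[0,0,0.5,0,0,0,0.1]]'
python3 -c "
from h import *
st()"
```

```text
time_s: 13.32
ee_pos: [0.5145, 0.0097, 0.1669]
orientation: [2.372, 2.06, -0.0]
contact_force: [-1.3, 0.6, 3.7]
grip_width: 0.0236
t 13.32 pos [0.5145 0.0097 0.1669] yaw 81.97 F [-1.29  0.6   3.66] T [ 0.038  0.253 -0.002] w 0.0236 q6 0.024
```

```bash
python3 -m inch '[[0,0,0,0,0,4,0.1],[0,0,0,0,0,5,0.1],[0,0,0,0,0,5,0.1],[0,0,0,0,0,5,0.1],[0,0,0,0,0,5,0.1],[0,0,0,0,0,5,0.1],[0,0,0,0,0,5,0.1],[0,0,0,0,0,4,0.1]]'
python3 -c "
from h import *
st()"
```

```text
time_s: 13.98
ee_pos: [0.5146, 0.0097, 0.167]
orientation: [2.915, 1.17, 0.0]
contact_force: [-0.0, -0.5, 1.0]
grip_width: 0.0232
t 13.98 pos [0.5146 0.0097 0.167 ] yaw 43.75 F [-0.02 -0.45  0.96] T [0.002 0.082 0.043] w 0.0232 q6 0.691
```

```bash
python3 -m inch '[[0,0,0,0,0,5,0.1],[0,0,0,0,0,5,0.1],[0,0,0,0,0,5,0.1],[0,0,0,0,0,5,0.1],[0,0,0,0,0,5,0.1],[0,0,0,0,0,5,0.1],[0,0,0,0,0,5,0.1],[0,0,0,0,0,3,0.1]]'
python3 - <<'E'
from h import *
st(); s=sensors.sense(); np.save("s8.npy",s,allow_pickle=True); im=cams.capture("wrist")
cv2.imwrite("pics/w8.png",im[:,:,::-1])
cv2.imwrite("pics/w8c.png",cv2.resize(im[150:250,265:365,::-1],None,fx=6,fy=6,interpolation=cv2.INTER_CUBIC))
E
```

```text
time_s: 14.65
ee_pos: [0.5144, 0.0095, 0.1669]
orientation: [3.137, 0.158, -0.0]
contact_force: [0.1, -0.4, 0.3]
grip_width: 0.0237
t 14.65 pos [0.5144 0.0095 0.1669] yaw 5.77 F [ 0.07 -0.41  0.29] T [-0.084  0.201  0.11 ] w 0.0237 q6 1.354
```

View pics/w8c.png

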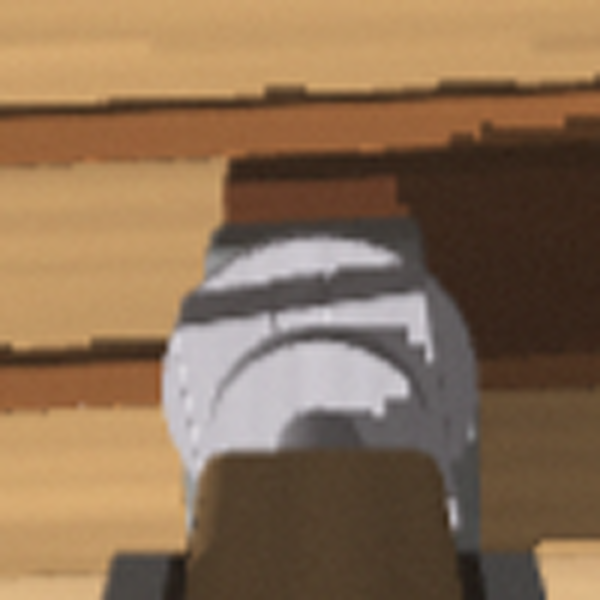

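View pics/w8.png

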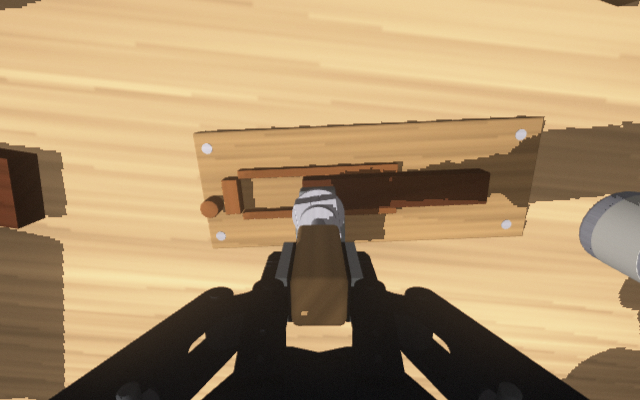

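```bash
cat >> h.py <<'E'
def ydir(C,a,b,z):
    p,q=unproj(C,a,z),unproj(C,b,z); d=q-p; return np.degrees(np.arctan2(d[1],d[0])), np.linalg.norm(d)
E
python3 - <<'E'
from h import *
s=np.load("s8.npy",allow_pickle=True).item();C=cam("wrist",s)
f=lambda u,v:((u+.5)/6-.5+265,(v+.5)/6-.5+150)
print("head",ydir(C,f(183,325),f(428,289),.102))
print("board",ydir(C,(543,117),(195,132),.018),ydir(C,(522,234),(213,247),.018))
print("block rear top",unproj(C,(487,170),.038),unproj(C,(488,199),.038), "front",unproj(C,f(398,178),.038))
E
```

```text
head (np.float64(-75.46958895220831), np.float64(0.028690327801986857))
board (np.float64(98.1541418559158), np.float64(0.3192587612556379)) (np.float64(98.40179087887721), np.float64(0.32139705776181393))
block rear top [ 0.55387758 -0.13879681  0.038     ] [ 0.52737912 -0.14721966  0.038     ] front [ 0.5314595  -0.00095852  0.038     ]
```

```bash
python3 -m inch '[[0,0,0,0,0,0,0.6],[0,0,0,0,0,0,0.8],[0,0,0,0,0,0,0.8],[0,0,-5,0,0,0,0.8],[0,0,-20,0,0,0,0.8],[0,0,-25,0,0,0,0.5],[1,25,0,0,0,0,0.2],[1.7,38,0,0,0,0,0]]'
python3 -m inch '[[1.7,39,0,0,0,0,0],[1.7,39,4,0,0,0,0],[1.2,27,25,0,0,0,0],[1,17,36,0,0,0,0],[0,0,40,0,0,0,0],[0,0,40,0,0,0,0],[0,0,24,0,0,0,0],[0,0,5,0,0,0,0]]'
python3 - <<'E'
from h import *
st(); s=sensors.sense(); np.save("s9.npy",s,allow_pickle=True); im=cams.capture("wrist")
cv2.imwrite("pics/w9.png",im[:,:,::-1])
E
```

```text
time_s: 15.37
ee_pos: [0.5246, -0.0509, 0.2191]
orientation: [-3.136, -0.171, -0.007]
contact_force: [1.4, -0.3, -0.6]
grip_width: 0.0324
time_s: 16.03
ee_pos: [0.5388, -0.1723, 0.0384]
orientation: [-3.133, -0.163, 0.013]
contact_force: [-0.5, 0.8, -0.4]
grip_width: 0.0
t 16.03 pos [ 0.5388 -0.1723  0.0384] yaw 5.95 F [-0.49  0.82 -0.38] T [ 0.021  0.073 -0.023] w 0.0 q6 1.034
```

View pics/w9.png

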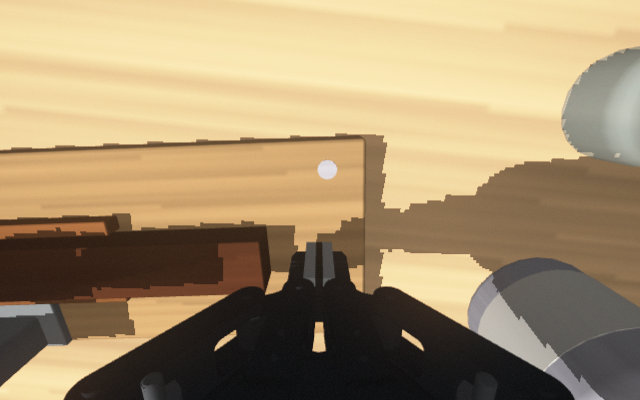

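```bash
python3 -m inch '[[0,-4,0,0,0,0,0],[0,-3,0,0,0,0,0],[0,-2,0,0,0,0,0],[0,-2,0,0,0,0,0],[0,-1.5,0,0,0,0,0],[0,-1.5,0,0,0,0,0],[0,-1.5,0,0,0,0,0],[0,-1.5,0,0,0,0,0]]'
python3 - <<'E'
from h import *
st(); im=cams.capture("wrist");st()
cv2.imwrite("pics/w10.png",im[:,:,::-1]);cv2.imwrite("pics/sc10.png",cams.capture("scene")[:,:,::-1]); st()
E
```

```text
time_s: 16.75
ee_pos: [0.5403, -0.1564, 0.043]
orientation: [3.137, 0.164, 0.001]
contact_force: [-0.9, -0.1, -0.1]
grip_width: 0.0003
t 16.75 pos [ 0.5403 -0.1564  0.043 ] yaw 5.97 F [-0.9  -0.07 -0.06] T [-0.004 -0.032 -0.047] w 0.0003 q6 1.061
t 16.8 pos [ 0.5402 -0.1562  0.0429] yaw 5.98 F [-0.52 -0.83 -0.59] T [-0.038 -0.032  0.008] w -0.0002 q6 1.061
t 16.85 pos [ 0.5403 -0.1564  0.0428] yaw 5.98 F [-0.04  0.5  -0.69] T [-0.032 -0.053  0.041] w 0.0002 q6 1.061
```

View pics/w10.png

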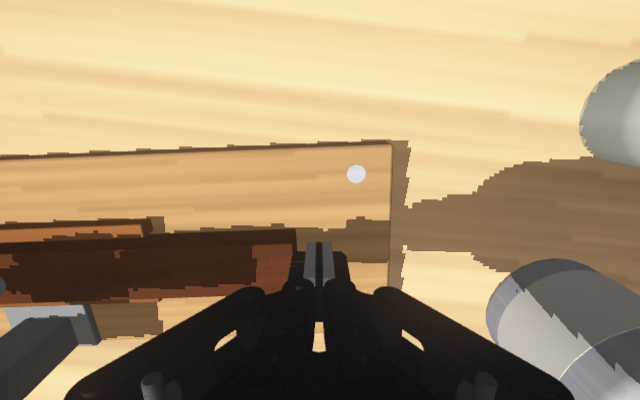

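View pics/sc10.png

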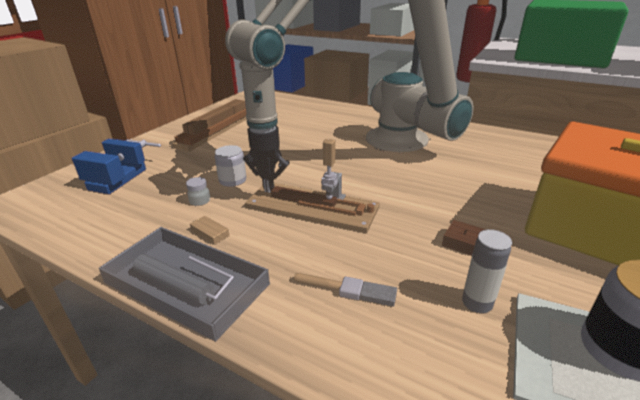

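```bash
python3 -m inch '[[0,-1,3,0,0,0,0],[0,-1.5,0,0,0,0,0],[0,-1.5,0,0,0,0,0],[0,-1.5,0,0,0,0,0],[-0.2,-1.5,0,0,0,0,0],[-0.2,-1.5,0,0,0,0,0],[-0.2,-1.5,0,0,0,0,0],[-0.2,-1.5,0,0,0,0,0]]'
python3 - <<'E'
from h import *
st(); im=cams.capture("wrist");st()
cv2.imwrite("pics/w11.png",im[:,:,::-1]);
E
```

```text
time_s: 17.52
ee_pos: [0.5381, -0.1449, 0.0397]
orientation: [-3.137, -0.163, 0.0]
contact_force: [0.3, -1.6, -0.2]
grip_width: 0.0006
t 17.52 pos [ 0.5381 -0.1449  0.0397] yaw 5.97 F [ 0.29 -1.57 -0.18] T [-0.209 -0.029 -0.012] w 0.0006 q6 1.079
t 17.57 pos [ 0.538  -0.1446  0.0396] yaw 5.97 F [ 0.03 -0.56  1.1 ] T [-0.164 -0.128 -0.024] w 0.0002 q6 1.079
```

View pics/w11.png

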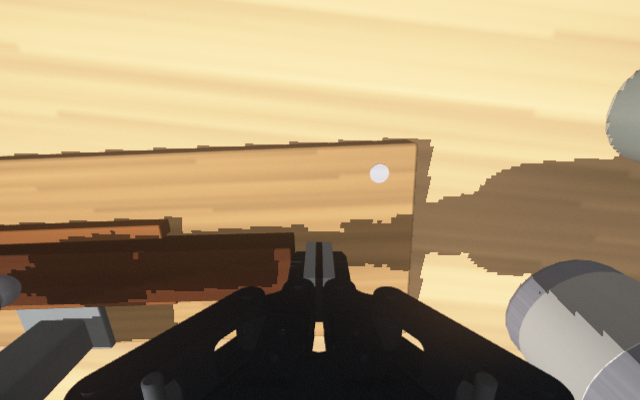

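```bash
python3 -m inch '[[0,3,-20,0,0,0,0],[0,0,-40,0,0,0,0],[0,-10,-40,0,0,0,0],[-1.5,-30,-40,0,0,0,0.4],[-1.5,-38,-35.5,0,0,0,1],[-2,-40,0,0,0,0,1],[-2,-35,0,0,0,0,1],[-0.4,-5.8,0,0,0,0,1]]'
python3 - <<'E'
from h import *
im=cams.capture("wrist");st();
cv2.imwrite("pics/w12.png",im[:,:,::-1]);s=sensors.sense()
M=R.from_rotvec(s["orientation"]).as_matrix();print(((M.T@(np.array([.5144,.0096,.167])-s["ee_pos"]))*1000).round(1))
E
```

```text
time_s: 18.23
ee_pos: [0.5143, 0.0019, 0.202]
orientation: [-3.133, -0.168, 0.002]
contact_force: [-0.1, -1.0, 0.2]
grip_width: 0.0607
t 18.28 pos [0.5147 0.0006 0.2015] yaw 6.19 F [-0.62  0.25  0.7 ] T [-0.014  0.002  0.006] w 0.0675 q6 1.326
[ 0.7 -8.9 34.6]
```

View pics/w12.png

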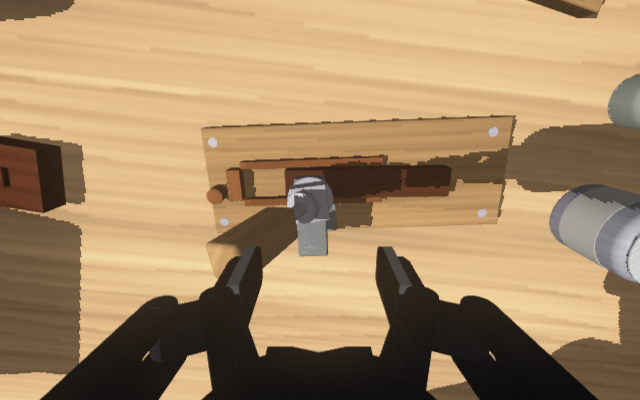

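```bash
python3 - <<'E'
from h import *
im=cams.capture("scene");st()
cv2.imwrite("pics/sc12.png",cv2.resize(im[110:220,250:400,::-1],None,fx=5,fy=5,interpolation=cv2.INTER_CUBIC))
w=cv2.imread("pics/w12.png")
cv2.imwrite("pics/w12c.png",cv2.resize(w[160:300,190:350],None,fx=5,fy=5,interpolation=cv2.INTER_CUBIC))
E
```

```text
t 18.33 pos [ 0.5155 -0.0015  0.2013] yaw 6.16 F [ 1.23 -0.35 -1.26] T [-0.028  0.017 -0.023] w 0.0744 q6 1.325
```

View pics/sc12.png

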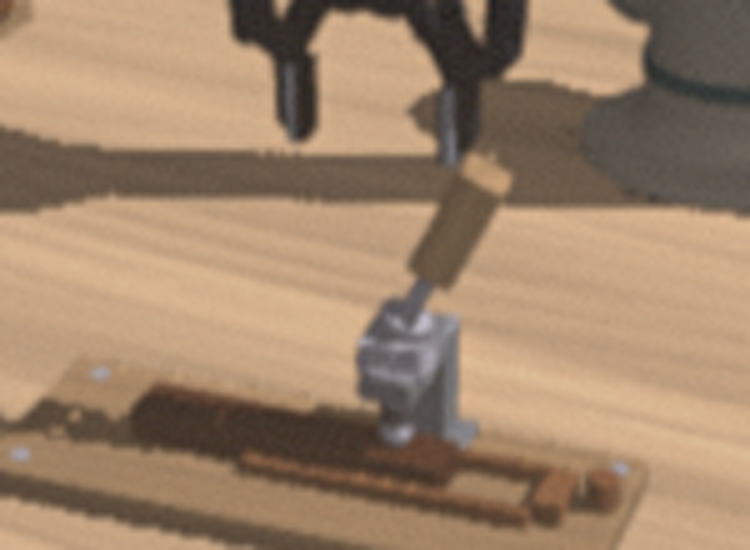

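View pics/w12c.png

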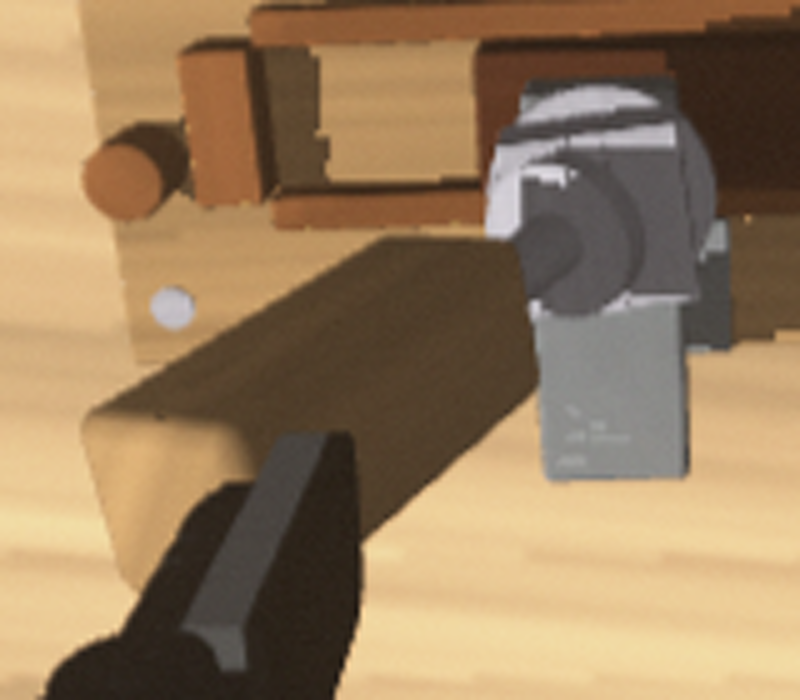

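```bash
python3 - <<'E'
from h import *
from scipy.optimize import least_squares
C2=cam("scene")
# state at w12 = approx t18.23
pos=np.array([.5143,.0019,.202]); s={"orientation":np.array([-3.133,-.168,.002]),"ee_pos":pos}
C1=cam("wrist",s)
# head centre check
print("head proj wrist",proj(C1,[.5145,.0097,.102]),"scene",proj(C2,[.5145,.0097,.102]))
def model(C,b,off):
    def r(x,meas):
        d=np.array([x[0],x[1],np.sqrt(1-x[0]**2-x[1]**2)])
        out=[]
        for L,m in meas: out+=list(proj(C,np.array(b)+d*L)+off-m)
        return out
    return r
b=[.5145,.0097,.102]
# wrist: handle top centre, handle bottom(45) centre-ish, collar centre top(19)
W=[(.098,np.array([190+ (95+250)/2/5+2,160+ (415+ 600)/2/5-8])),(.012,np.array([190+575/5,160+240/5]))]
S=[(.098,np.array([250+487/5,110+172/5])),(.012,np.array([250+408/5,110+318/5]))]
for C,m in((C1,W),(C2,S)):
    f=model(C,b,np.zeros(2)); 
    # allow pixel offset
    def g(x): 
        return np.array(model(C,b,x[2:4])(x[:2],m))
    q=least_squares(g,[0,.3,0,0]); print(q.x, q.cost, "tilt",np.degrees(np.arcsin(np.hypot(*q.x[:2]))))
E
```

```text
head proj wrist [308.57453526 205.15964703] scene [328.43047393 175.12114606]
[-0.0244111   0.4342858   3.54706282 -1.28745229] 3.513902016216475e-26 tilt 25.783469454654497
[-0.12409232  0.40377821  1.09399811  2.31463979] 1.8420924500643792e-23 tilt 24.987248925467227
```

```bash
python3 - <<'E'
from h import *
im=cams.capture("scene");st()
cv2.imwrite("pics/sc13.png",cv2.resize(im[110:220,250:400,::-1],None,fx=5,fy=5,interpolation=cv2.INTER_CUBIC))
E
```

```text
t 18.38 pos [ 0.5161 -0.0029  0.2012] yaw 6.08 F [-0.97 -0.27 -0.31] T [-0.049 -0.009  0.001] w 0.0809 q6 1.325
```

View pics/sc13.png

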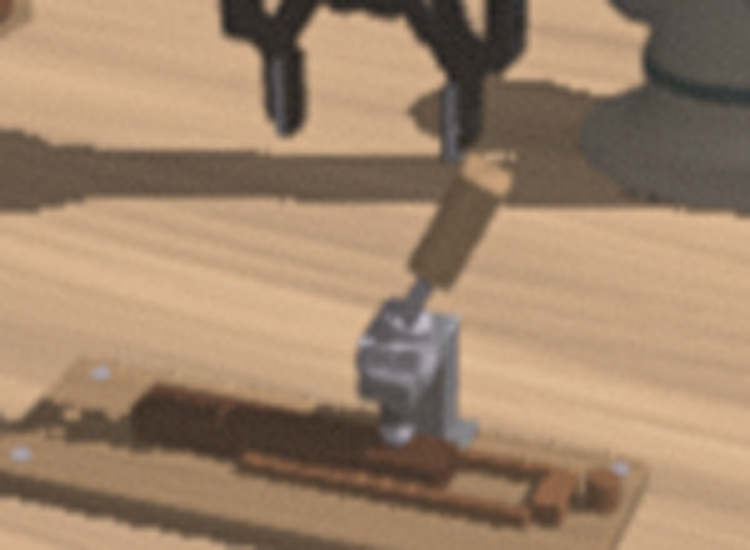

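The driver leans a steady ~25° towards +Y but is still in the slot. My diagonal rows passed the 41.7 mm limit and were clipped, so the fingers arrived too low and hit it. I'll lift clear, straddle the handle from beyond and push it upright.

```bash
python3 -m inch '[[0,0,-20,0,0,0,1],[0,0,-10,0,0,0,1],[0,0,0,0,0,0,1],[0,-15,0,0,0,0,1],[0,-20,0,0,0,0,1],[0,-12,0,0,0,0,1],[0,0,0,0,0,0,1],[0,0,0,0,0,0,1]]'
python3 - <<'E'
from h import *
st();s=sensors.sense();im=cams.capture("wrist");st();
cv2.imwrite("pics/w14.png",im[:,:,::-1]);s=sensors.sense()
M=R.from_rotvec(s["orientation"]).as_matrix();print(((M.T@(np.array([.5144,.042,.175])-s["ee_pos"]))*1000).round(1))
E
```

```text
time_s: 19.05
ee_pos: [0.5116, 0.043, 0.231]
orientation: [3.136, 0.165, -0.001]
contact_force: [0.8, -0.2, -0.8]
grip_width: 0.0857
t 19.05 pos [0.5116 0.043  0.231 ] yaw 6.02 F [ 0.81 -0.2  -0.76] T [-0.005 -0.016 -0.002] w 0.0857 q6 1.415
t 19.1 pos [0.5118 0.0427 0.2311] yaw 5.98 F [-0.06  0.18 -0.72] T [-0.016  0.026 -0.023] w 0.0853 q6 1.415
[ 2.5  0.9 56.1]
```

View pics/w14.png

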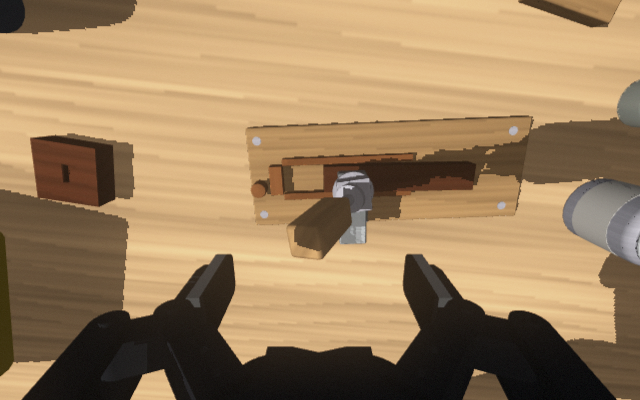

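```bash
python3 -m inch '[[2.5,0,20,0,0,0,1],[0,0,25,0,0,0,1],[0,0,9,0,0,0,1],[0,4,0,0,0,0,0.9],[0,5,0,0,0,0,0.8],[0,5,0,0,0,0,0.7],[0,4,0,0,0,0,0.65],[0,0,0,0,0,0,0.65]]'
python3 - <<'E'
from h import *
st();im=cams.capture("wrist");st();
cv2.imwrite("pics/w15.png",im[:,:,::-1])
E
```

```text
time_s: 19.77
ee_pos: [0.517, 0.0245, 0.1786]
orientation: [3.136, 0.162, 0.004]
contact_force: [-0.3, -0.4, -0.5]
grip_width: 0.0556
t 19.77 pos [0.517  0.0245 0.1786] yaw 5.9 F [-0.33 -0.42 -0.5 ] T [-0.048  0.006 -0.047] w 0.0556 q6 1.381
t 19.82 pos [0.5167 0.025  0.1784] yaw 5.91 F [-0.25  0.75  0.72] T [-0.041 -0.049  0.031] w 0.0554 q6 1.382
```

View pics/w15.png

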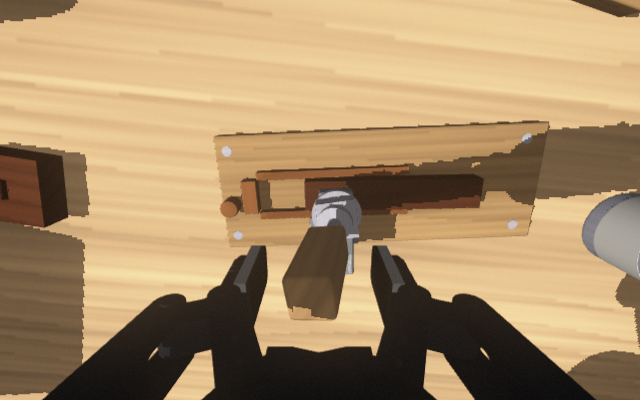

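```bash
python3 -m inch '[[-0.8,4,0,0,0,0,0.55],[-0.8,4,0,0,0,0,0.5],[-0.5,4,0,0,0,0,0.45],[0,3,0,0,0,0,0.3],[0,0,0,0,0,0,0.2],[0,0,0,0,0,0,0.1],[0,0,0,0,0,0,0.1],[0,0,0,0,0,0,0.1]]' 40
python3 - <<'E'
from h import *
st();im=cams.capture("wrist");st();
cv2.imwrite("pics/w16.png",im[:,:,::-1]);im=cams.capture("scene")
cv2.imwrite("pics/sc16.png",cv2.resize(im[110:220,250:400,::-1],None,fx=5,fy=5,interpolation=cv2.INTER_CUBIC))
E
```

```text
time_s: 20.48
ee_pos: [0.5155, 0.0102, 0.1776]
orientation: [3.136, 0.164, 0.0]
contact_force: [0.3, -1.9, 2.6]
grip_width: 0.0233
t 20.48 pos [0.5155 0.0102 0.1776] yaw 5.99 F [ 0.29 -1.87  2.62] T [-0.471  0.178 -0.002] w 0.0233 q6 1.352
t 20.53 pos [0.5155 0.0102 0.1776] yaw 5.99 F [-0.48 -2.12  1.95] T [-0.487  0.21  -0.014] w 0.0232 q6 1.352
```

View pics/w16.png

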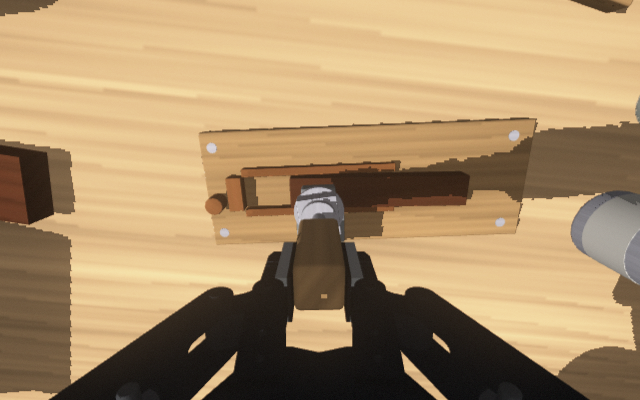

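View pics/sc16.png

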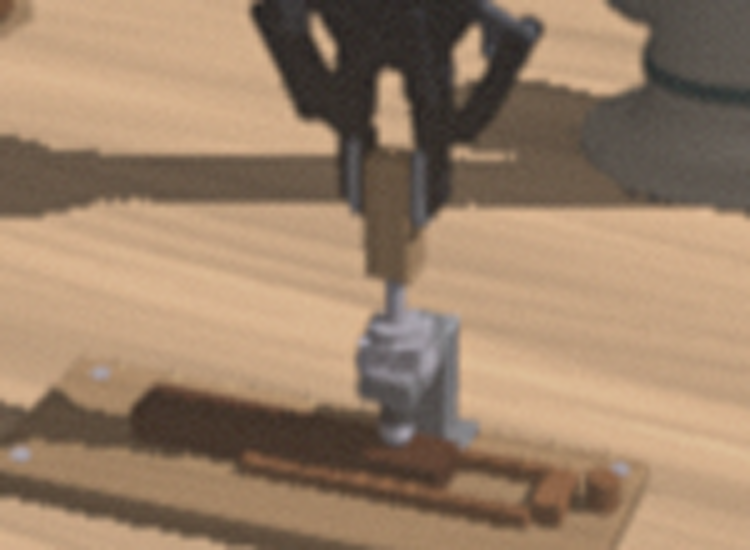

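```bash
python3 - <<'E'
import cv2
w=cv2.imread("pics/w16.png")
cv2.imwrite("pics/w16c.png",cv2.resize(w[160:240,275:365],None,fx=8,fy=8,interpolation=cv2.INTER_CUBIC))
E
python3 -m inch '[[0,0.5,1,0,0,0,0.1],[0,0,1,0,0,0,0.1],[0,0,1,0,0,0,0.1],[0,0,0,0,0,0,0.1],[0,0,0,0,0,0,0.1],[0,0,0,0,0,0,0.1],[0,0,0,0,0,0,0.1],[0,0,0,0,0,0,0.1]]'
python3 -c "
from h import *
st()"
```

```text
time_s: 21.25
ee_pos: [0.5161, 0.0102, 0.1774]
orientation: [3.137, 0.164, 0.005]
contact_force: [-3.4, -0.9, 18.3]
grip_width: 0.0232
t 21.25 pos [0.5161 0.0102 0.1774] yaw 5.99 F [-3.41 -0.89 18.32] T [-0.233  0.94   0.041] w 0.0232 q6 1.351
```

View pics/w16c.png

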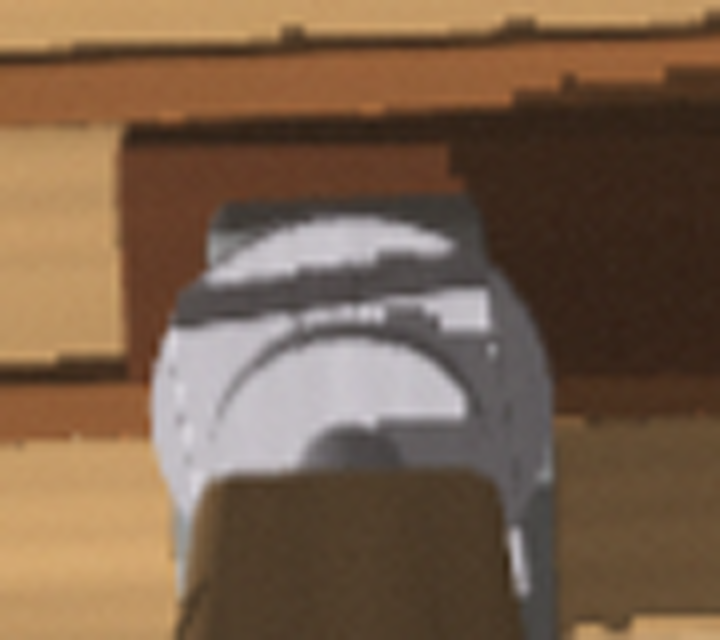

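```bash
python3 -m inch '[[0,0,-3,0,0,3,0.1],[0,0,0,0,0,5,0.1],[0,0,0,0,0,5,0.1],[0,0,0,0,0,5,0.1],[0,0,0,0,0,5,0.1],[0,0,0,0,0,5,0.1],[0,0,0,0,0,5,0.1],[0,0,0,0,0,3.5,0.1]]'
python3 - <<'E'
from h import *
st(); s=sensors.sense(); np.save("s17.npy",s,allow_pickle=True); im=cams.capture("wrist")
cv2.imwrite("pics/w17.png",im[:,:,::-1])
cv2.imwrite("pics/w17c.png",cv2.resize(im[150:250,265:365,::-1],None,fx=6,fy=6,interpolation=cv2.INTER_CUBIC))
E
```

```text
time_s: 21.92
ee_pos: [0.5155, 0.0096, 0.1779]
orientation: [3.028, -0.832, 0.001]
contact_force: [-1.8, -2.6, 5.1]
grip_width: 0.0231
t 21.92 pos [0.5155 0.0096 0.1779] yaw -30.71 F [-1.82 -2.63  5.08] T [-0.643  0.294  0.108] w 0.0231 q6 1.992
```

View pics/w17c.png

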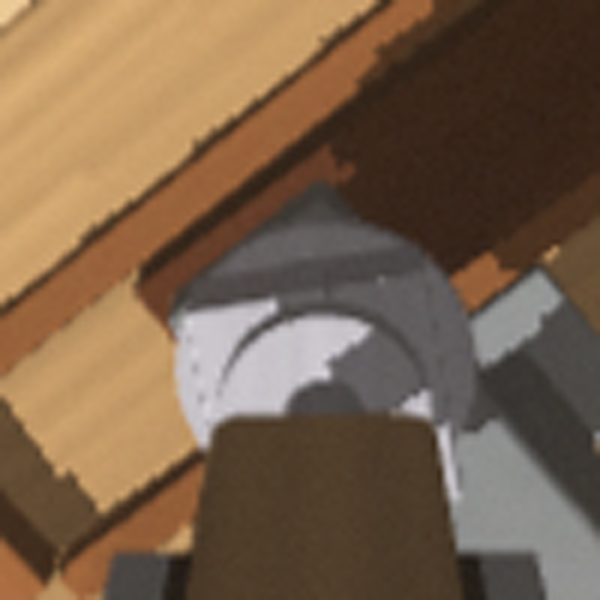

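```bash
python3 -m inch '[[0,0,0,0,0,0,0.6],[0,0,0,0,0,0,0.9],[0,0,-2,0,0,0,1],[0,0,-10,0,0,0,1],[0,0,-20,0,0,0,1],[0,0,-20,0,0,0,1],[0,0,-3,0,0,-5,1],[0,0,0,0,0,-5,0.5]]'
python3 - <<'E'
from h import *
st()
plan([.5392,-.152,.233],6,5)
E
```

```text
time_s: 22.63
ee_pos: [0.517, 0.0102, 0.2351]
orientation: [-3.092, 0.552, -0.008]
contact_force: [0.2, -0.3, -0.5]
grip_width: 0.0756
t 22.63 pos [0.517  0.0102 0.2351] yaw -20.26 F [ 0.24 -0.35 -0.51] T [-0.014  0.043 -0.03 ] w 0.0756 q6 1.809
tilt resid deg [ 0.03 -0.28  0.  ] dyaw 26.26 dist [ 0.0222 -0.1622 -0.0021]
[15.4, 28.9, 0.4, 0, 0, np.float64(-5.25)], [12.7, 30.2, 0.4, 0, 0, np.float64(-5.25)], [9.9, 31.2, 0.4, 0, 0, np.float64(-5.25)], [7.0, 32.0, 0.4, 0, 0, np.float64(-5.25)], [4.0, 32.5, 0.4, 0, 0, np.float64(-5.25)],
```

```bash
python3 -m inch '[[15.4,28.9,0,0,0,-5.25,0],[12.7,30.2,0,0,0,-5.25,0],[9.9,31.2,0,0,0,-5.25,0],[7,32,0,0,0,-5.25,0],[4,32.5,5,0,0,-5.25,0],[0,0,38,0,0,0,0],[0,0,40,0,0,0,0],[0,0,40,0,0,0,0]]'
python3 - <<'E'
from h import *
st()
plan([.5392,-.152,.040],6,3)
im=cams.capture("wrist");cv2.imwrite("pics/w18.png",im[:,:,::-1])
E
```

```text
time_s: 23.3
ee_pos: [0.538, -0.1534, 0.1096]
orientation: [3.137, 0.155, 0.006]
contact_force: [0.8, 0.0, -0.2]
grip_width: -0.0002
t 23.3 pos [ 0.538  -0.1534  0.1096] yaw 5.64 F [ 0.83  0.   -0.21] T [ 0.012 -0.014 -0.009] w -0.0002 q6 1.07
tilt resid deg [ 0.08 -0.2  -0.  ] dyaw 0.36 dist [ 0.0012  0.0014 -0.0696]
[0.3, -0.5, 23.2, 0, 0, np.float64(-0.12)], [0.3, -0.5, 23.2, 0, 0, np.float64(-0.12)], [0.3, -0.5, 23.2, 0, 0, np.float64(-0.12)],
```

View pics/w18.png

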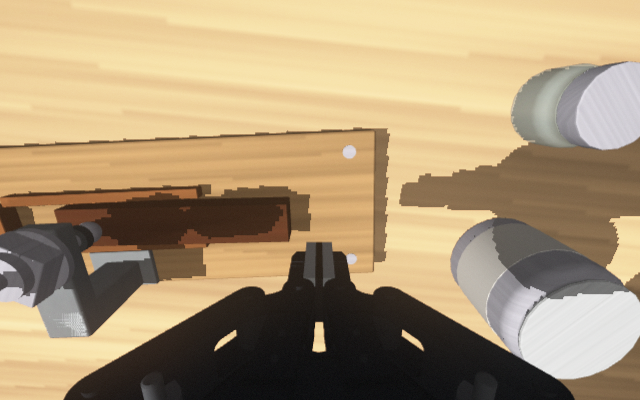

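```bash
python3 -m inch '[[0,0,25,0,0,0,0],[0,0,28,0,0,0,0],[1,0,15,0,0,0,0],[0,0,2,0,0,0,0],[0,-3,0,0,0,0,0],[0,-1.5,0,0,0,0,0],[0,-1,0,0,0,0,0],[0,0,0,0,0,0,0]]'
python3 -c "
from h import *
st()"
python3 -m inch '[[0,-1,0,0,0,0,0],[0,-1,0,0,0,0,0],[0,-1,0,0,0,0,0],[0,-1,0,0,0,0,0],[0,-1,0,0,0,0,0],[-0.1,-1,0,0,0,0,0],[-0.1,-1,0,0,0,0,0],[-0.1,-1,0,0,0,0,0]]'
python3 -c "
from h import *
st()
im=cams.capture('wrist');cv2.imwrite('pics/w19.png',im[:,:,::-1]);st()"
```

```text
time_s: 24.02
ee_pos: [0.5384, -0.1467, 0.0411]
orientation: [3.136, 0.157, 0.004]
contact_force: [-0.1, -1.0, 0.3]
grip_width: 0.0002
t 24.02 pos [ 0.5384 -0.1467  0.0411] yaw 5.75 F [-0.1  -0.97  0.31] T [ 0.045  0.029 -0.044] w 0.0002 q6 1.08
time_s: 24.68
ee_pos: [0.5382, -0.1414, 0.0402]
orientation: [3.132, 0.158, 0.006]
contact_force: [2.1, -7.6, 0.8]
grip_width: 0.0002
t 24.68 pos [ 0.5382 -0.1414  0.0402] yaw 5.78 F [ 2.05 -7.55  0.77] T [-1.235 -0.185 -0.021] w 0.0002 q6 1.093
t 24.73 pos [ 0.5381 -0.1411  0.0401] yaw 5.78 F [ 1.64 -6.06  1.13] T [-1.008 -0.198 -0.007] w 0.0001 q6 1.093
```

View pics/w19.png

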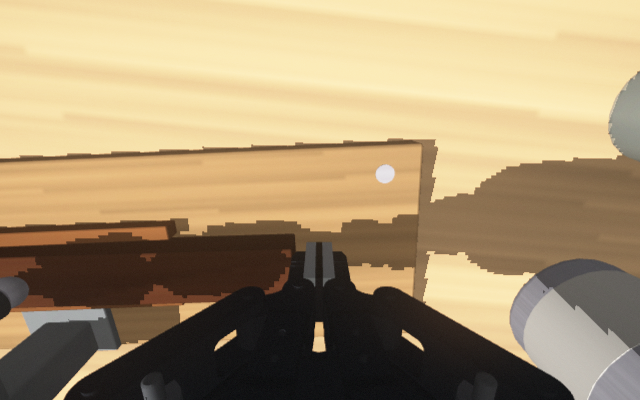

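```bash
python3 -m inch '[[-0.1,-1.5,0,0,0,0,0],[-0.1,-1.5,0,0,0,0,0],[-0.1,-1.5,0,0,0,0,0],[-0.1,-1.5,0,0,0,0,0],[-0.1,-1.5,0,0,0,0,0],[-0.1,-1.5,0,0,0,0,0],[-0.1,-1.5,0,0,0,0,0],[-0.1,-1.5,0,0,0,0,0]]'
python3 -c "
from h import *
st()
im=cams.capture('wrist');cv2.imwrite('pics/w20.png',im[:,:,::-1]);st()"
```

```text
time_s: 25.4
ee_pos: [0.5363, -0.1296, 0.0402]
orientation: [3.132, 0.158, 0.006]
contact_force: [1.8, -8.3, 0.3]
grip_width: -0.0001
t 25.4 pos [ 0.5363 -0.1296  0.0402] yaw 5.78 F [ 1.76 -8.3   0.29] T [-1.253 -0.16   0.018] w -0.0001 q6 1.111
t 25.45 pos [ 0.5362 -0.1291  0.0401] yaw 5.77 F [ 1.29 -5.35  1.23] T [-0.907 -0.153  0.014] w -0.0003 q6 1.112
```

View pics/w20.png

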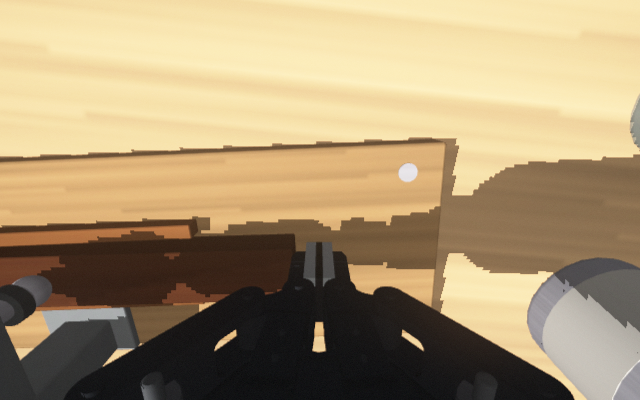

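```bash
python3 -m inch '[[-0.1,-3,0,0,0,0,0],[-0.1,-3.5,0,0,0,0,0],[-0.2,-3.5,0,0,0,0,0],[-0.2,-3.5,0,0,0,0,0],[-0.2,-3.5,0,0,0,0,0],[-0.1,-3,0,0,0,0,0],[-0.1,-2,0,0,0,0,0],[-0.1,-1.5,0,0,0,0,0]]'
python3 -c "
from h import *
st()
im=cams.capture('wrist');cv2.imwrite('pics/w21.png',im[:,:,::-1]);st()
im=cams.capture('top');cv2.imwrite('pics/t21.png',cv2.resize(im[185:260,265:398,::-1],None,fx=6,fy=6,interpolation=cv2.INTER_CUBIC))"
```

```text
time_s: 26.12
ee_pos: [0.5328, -0.106, 0.0402]
orientation: [3.133, 0.158, 0.006]
contact_force: [0.7, -8.3, 0.2]
grip_width: 0.0001
t 26.12 pos [ 0.5328 -0.106   0.0402] yaw 5.79 F [ 0.65 -8.29  0.18] T [-1.217 -0.17  -0.025] w 0.0001 q6 1.15
t 26.17 pos [ 0.5327 -0.1056  0.0401] yaw 5.78 F [ 2.02 -5.23  0.76] T [-0.892 -0.18   0.066] w 0.0002 q6 1.15
```

View pics/t21.png

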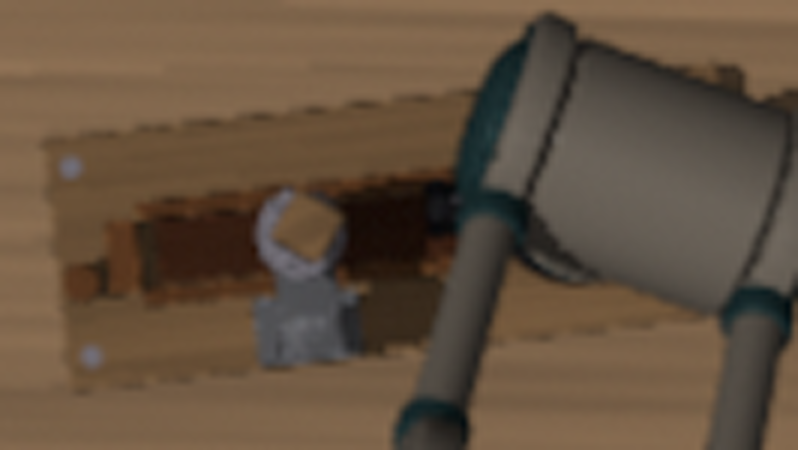

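View pics/w21.png

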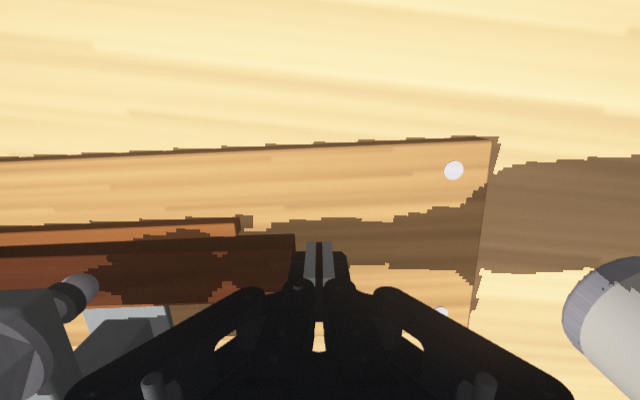

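```bash
python3 -m inch '[[-0.1,-1,0,0,0,0,0],[-0.1,-1,0,0,0,0,0],[-0.1,-1,0,0,0,0,0],[-0.1,-1,0,0,0,0,0],[0,-1,0,0,0,0,0],[0,-1,0,0,0,0,0],[0,-1,0,0,0,0,0],[0,-1,0,0,0,0,0]]'
python3 -c "
from h import *
st()
im=cams.capture('top');cv2.imwrite('pics/t22.png',cv2.resize(im[185:260,265:398,::-1],None,fx=6,fy=6,interpolation=cv2.INTER_CUBIC));st()"
```

```text
time_s: 26.88
ee_pos: [0.5318, -0.0983, 0.0402]
orientation: [3.133, 0.158, 0.007]
contact_force: [1.2, -7.2, 0.5]
grip_width: 0.0
t 26.88 pos [ 0.5318 -0.0983  0.0402] yaw 5.78 F [ 1.25 -7.17  0.54] T [-1.226 -0.185 -0.015] w 0.0 q6 1.163
t 26.93 pos [ 0.5317 -0.098   0.0401] yaw 5.78 F [ 2.24 -6.13  0.8 ] T [-0.997 -0.242  0.057] w -0.0004 q6 1.163
```

View pics/t22.png

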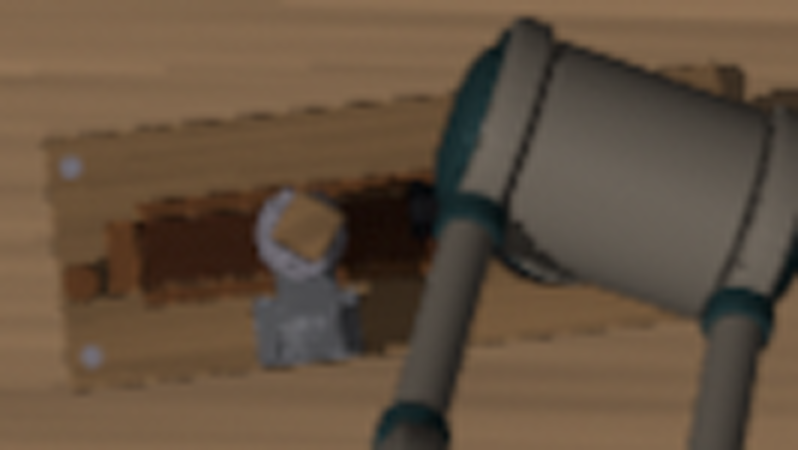

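```bash
python3 -m inch '[[0,-0.7,0,0,0,0,0],[0,-0.7,0,0,0,0,0],[0,-0.7,0,0,0,0,0],[0,-0.7,0,0,0,0,0],[0,-0.7,0,0,0,0,0],[0,-0.7,0,0,0,0,0],[0,0,0,0,0,0,0],[0,0,0,0,0,0,0]]'
python3 -c "
from h import *
st()"
```

```text
time_s: 27.6
ee_pos: [0.5323, -0.0963, 0.0403]
orientation: [3.128, 0.161, 0.009]
contact_force: [1.5, -13.9, -2.5]
grip_width: -0.0002
t 27.6 pos [ 0.5323 -0.0963  0.0403] yaw 5.89 F [  1.47 -13.88  -2.46] T [-2.311 -0.234  0.035] w -0.0002 q6 1.17
```

```bash
python3 -m inch '[[0,4,0,0,0,0,0],[0,8,0,0,0,0,0],[0,20,0,0,0,0,0],[0,25,-15,0,0,0,0],[0,15,-35,0,0,0,0],[0,0,-40,0,0,0,0],[0,0,-40,0,0,0,0],[0,0,-20,0,0,0,0]]'
python3 -c "
from h import *
st()
im=cams.capture('top');cv2.imwrite('pics/t23.png',cv2.resize(im[185:260,265:398,::-1],None,fx=6,fy=6,interpolation=cv2.INTER_CUBIC))
im=cams.capture('scene');cv2.imwrite('pics/sc23.png',cv2.resize(im[110:220,250:400,::-1],None,fx=5,fy=5,interpolation=cv2.INTER_CUBIC))
im=cams.capture('wrist');cv2.imwrite('pics/w23.png',im[:,:,::-1]);st()"
```

```text
time_s: 28.27
ee_pos: [0.538, -0.164, 0.194]
orientation: [3.136, 0.155, 0.009]
contact_force: [1.3, 0.4, -0.4]
grip_width: 0.0001
t 28.27 pos [ 0.538 -0.164  0.194] yaw 5.66 F [ 1.27  0.35 -0.42] T [ 0.017 -0.031 -0.046] w 0.0001 q6 1.051
t 28.42 pos [ 0.5371 -0.1633  0.1912] yaw 5.7 F [-0.77  0.39  0.59] T [0.013 0.002 0.065] w 0.0002 q6 1.051
```

View pics/t23.png

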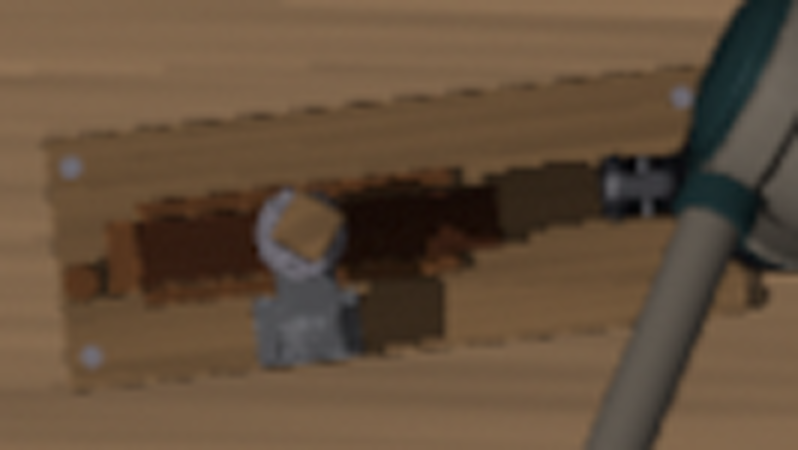

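View pics/sc23.png

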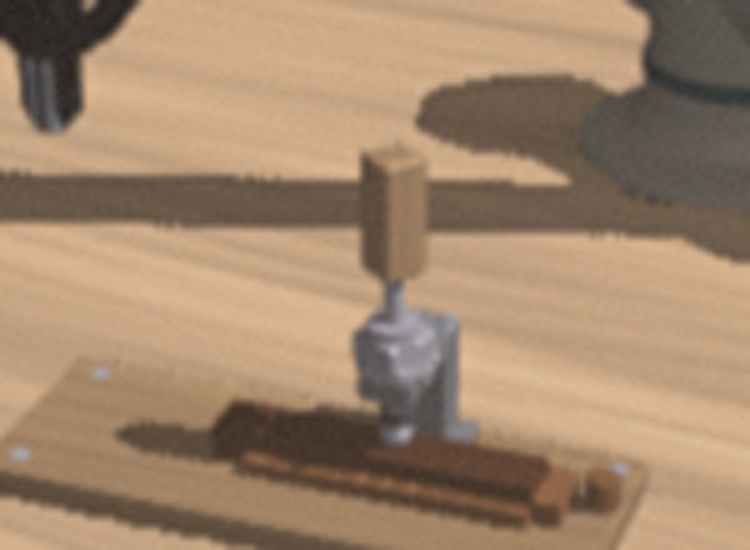

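View pics/w23.png

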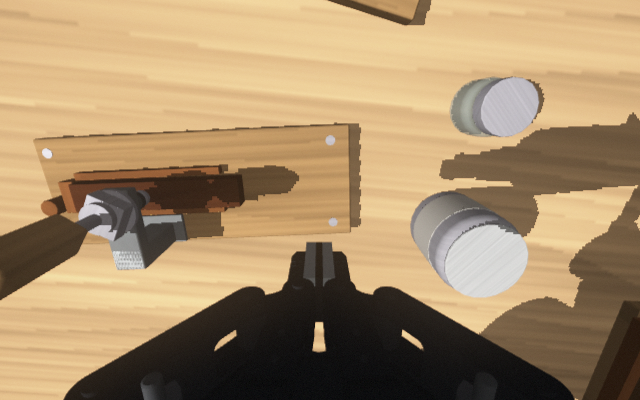

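```bash
python3 - <<'E'
from h import *
C=cam("top")
a=proj(C,[.5145,.0097,.102]);b=proj(C,[.5145,.0097,.194]);c=proj(C,[.5145,.0097,.1])
print("expected shift (x6)",(b-a)*6,"observed",(310-301,228-233))
# rear of block & stop in t23
A=lambda u,v,z:unproj(C,((u+.5)/6-.5+265,(v+.5)/6-.5+185),z)
u=np.array([np.cos(np.radians(98.35)),np.sin(np.radians(98.35)),0])
r=A(499,213,.038);sc=A(301,233,.102); print("rear board x mm",45+1000*((r-sc)@u),"want -50")
E
```

```text
expected shift (x6) [ 5.85041016 -4.69882932] observed (9, -5)
rear board x mm -50.015358855924205 want -50
```

```bash
python3 -m inch '[[0,0,0,0,0,0,0],[0,0,0,0,0,0,0],[0,0,0,0,0,0,0],[0,0,0,0,0,0,0],[0,0,0,0,0,0,0],[0,0,0,0,0,0,0],[0,0,0,0,0,0,0],[0,0,0,0,0,0,0]]'; python3 -c "
from h import *
from rig import order
print(order.hand_in());st()"
```

```text
time_s: 29.08
ee_pos: [0.5365, -0.1631, 0.1893]
orientation: [-3.138, -0.157, 0.0]
contact_force: [-0.8, 0.7, -0.3]
grip_width: 0.0003
the job is handed in; nothing more can be done
None
the job is handed in; nothing more can be done
```

The job is handed in at about 29 s. The driver stands in the screw, the screw is at about 2.1 rad, and the block lies against the end stop.

**What I did:** I stood the driver in the slot and turned the screw in two stages. A trial push at about 1.46 rad met only about 1.5 N, so the foot was still clear. At about 2.1 rad the block dragged, and I pushed it under that drag to the stop.

**Last checks:**
- **Drag:** sliding the block took a steady 7–8.5 N, against the 6 N asked for. That works out to about 5–6 N of foot pressure (4.5–7 N allowing for the friction range), inside the 2.5–9 N band. I did not back the screw off to get closer to 6 N.
- **Block:** at the stop, the force at rest rose to 14 N, from about 5–6 N during the slide. The top picture puts the block's rear at x = -50 mm, where it should be.
- **Driver:** it looks upright within about 1°. It was pressed down with 18 N before the second turn and did not move, so I take it as fully seated.
- **Robot and bench:** the gripper is clear and reads no contact. I saw no bystander moved in the pictures, but did not measure them.

**What went wrong on the way:**
- I first took the blade to lie 90° from its true direction. It rested on the screw head in three attempts, with up to 18 N, until I turned the tool.
- Coming back for the second turn, the arm came in too low because two rows went over the step limit. It knocked the driver about 25° over in the slot. I straightened it with the fingers, reseated it and carried on.

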